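# Fit the candle and hang the lantern on display

### The arm

A 7-joint arm with a two-finger parallel gripper is mounted at the origin on the work surface. World frame = base frame: x ahead of the robot, y to its left, z up, the work surface at z = 0. Lengths are in m, angles in rad, forces in N, time in s.
With the tool pointing down it reaches from about 0.4 to 0.85 m from the base axis. Payload 10.4 kg.
Tool frame: the origin (TCP) lies between the finger pads; the fingertips stand tips_ahead ahead of it and the grasp point (between the pads) lies 11 mm behind it (tips_ahead is the distance from the TCP to the fingertips, in m); z points along the fingers, x is the direction in which the jaws open and shut, and the axes are right-handed (so a half turn about z gives the same grasp; the last joint's range is limited). The gripper opens to 87 mm and grips with 3 to 60 N. Pads are 19 mm wide; open, the fingers measure 117 mm over their backs; the gripper's body (75 mm by 190 mm) begins 51 mm behind the grasp point.
Start: joints at [1.104, 0.332, -0.065, 1.46, 0.022, 1.35, -0.088], TCP at [0.268, -0.564, 0.195] pointing down, gripper open.
Joint ranges: [-2.6, 2.6], [-0.5, 2.12], [-1.47, 1.34], [0.16, 2.42], [-1.27, 4.41], [0.06, 2.06], [-2.6, 2.6]. Speed limits (rad/s): [2.22, 2.22, 2.79, 2.79, 3.14, 3.14, 3.14].

### API

Orientations are given as a unit quaternion [x, y, z, w].
In Python, from bench import read_state, camera, close_job, tips_ahead gives the robot as it stands.
- The arm moves only by the tool arm_command, never from a script. Its argument "commands" is a list that holds one entry, the list of rows, each a list of 7 numbers: the turn, a rotation vector about the tool's x, y, z in rad, then the shift along the tool's x, y, z in m, then the opening in per cent of the stroke, from 0 (shut) to 100 (fully open). In form: [[[rx, ry, rz, x, y, z, claw], ...]]. A call has 1 to 20 rows; each row shifts and turns the commanded pose from where the row before left it, along the tool's axes as they then stand; what a row does not reach is not made up. A row lasts 1/8 s, in which the tool goes at most 62.5 mm and 10.7 degrees, less where a joint would pass 70% of its speed; a pose out of reach is approached as far as the arm can. A call with a gripper value outside its range is refused whole. The fingers move at their own pace and stop on an object; "newtons" is the grip in N (left out, the last holds). Time passes only in rows, so rows that do not move let the fingers close. It gives the time, the measured TCP pose, the force and the opening at its end, in the units of the state.
- read_state(): the state, without advancing time (a new reading comes with each control period).
- camera(name): name is "scene" or "top" or "wrist"; returns a dict with "frame" (420x560x3 uint8, red, green, blue), "vfov" (degrees; the focal length in pixels is half the picture's height over the tangent of half this angle, whatever the lens; pixels are square), "cx", "cy" (the principal point, pixels), "R" (3x3) and "t" (3): a world point X has camera coordinates R X + t. Camera axes: x right, y down, z forward; pixel columns grow to the right and rows downward; lengths in m; the calibration is good to about 2 mm. The wrist camera is an equidistant fisheye: a pixel r from the principal point sees the ray r / f radians off the axis. A picture is of the moment at which its call begins. There is no depth.
- close_job(): hands the job in, once; it reports no verdict.
The state is a dict: "time": time; "joint_positions": joint angles; "joint_vel": joint speeds; "joint_torque": joint torques, N m; "ee_pos": TCP position; "eef_rot": TCP orientation; "ft_force": force on the tool from outside, world axes, zero at the start; "torque": the same for the moment, N m; "width": finger opening in m.
Only numpy, scipy, OpenCV 4.12 (cv2) and the standard library are available. Lean on these libraries where they do the work, as an engineer would, in place of code of your own. Each camera call takes 0.05 s, during which the arm holds its last target.

### The job

Get the brass lantern ready for display: press the slim battery candle down into the spring cup inside the lantern until it snaps fully home, and let go of it; then, with the lantern still standing on the table, lift its folded wire handle upright (a fingertip is enough). Then carry the lantern by that handle to the display stand and hang it on the hook with the kink in the middle of the handle in the hook's hollow, and leave it hanging freely, upright and still. Leave the other goods where they stand.

Things in the scene. Friction and masses are not known exactly. Their poses are not given: they have to be found in the camera images.
- lantern: Open-topped round brass candle lantern, 120 mm across, 80 mm high, about 0.36 kg, standing loose on the table: a dish with an 18 mm rim, eight upright wires, a top ring. Origin: centre of its underside; z up; y along the handle's pivot line; the folded handle sticks out on its -x side, which faces roughly towards the robot.
- lantern_ring (a point): Centre of the lantern's top ring, 80 mm above its underside, in the middle of the handle's pivot line. The ring is a 6 mm rod; its clear opening is 108 mm, so fingers fit inside round the candle if opened only a little. Axes as the lantern's.
- candle_seat (a point): Centre of the spring cup's floor, on the lantern's axis, 6 mm above its underside: the candle's foot rests here when home. Three steel spring leaves stand round it, 32 mm high from the lantern's underside, their tops flared to a 32 mm circle (guides a foot up to 6 mm off); bumps on a 19 mm circle, 20 mm up, give way under 5 to 12 N of downward push and snap into the candle's groove.
- slim_candle: Slim ivory battery candle, loose, upright, 55 g: body 24 mm in diameter, 80 mm tall, plus a flame-shaped amber lens 11 mm wide, 94 mm in all. Origin: centre of its underside; z up. Foot tapers to 16 mm over the lowest 6 mm; groove 12 to 17 mm up. Grip the plain body 25 to 78 mm up; gripped 60 mm up, fingers reaching 20 mm lower stay clear of the spring leaves.
- bail (a joint): Angle of the lantern's swing handle (bail), rad: 0 upright in line with the lantern's axis; negative folded to the lantern's -x side (starts between -1.36 and -1.12, just above level); positive over to its +x side; stops at -1.38 and 1.38. Pivots 80 mm above the lantern's underside. They are stiff (0.03 N m): the handle stays where it is left, and about 1 N at its top moves it.
- bail_top (a point): Centre of the rod at the kink in the middle of the handle, 92 mm from the pivot line. The bail is one dark steel rod 8 mm thick, 136 mm wide overall: two legs, rounded corners and a nearly straight top bar (rod centre 80 to 82 mm from the pivot line) with an outward kink 20 mm wide and 10 mm high in the middle, where the hook sits. Axes: y along the bar, z from the pivot line to the top.
- bail_grip (a point): A place to pinch the bail: rod centre on the top bar, 26 mm from the middle on the lantern's +y side, 81 mm from the pivot line; fingers 22 mm wide leave the kink free for the hook (the same place on the -y side is as good). Pinched firmly here the lantern hangs nearly level. Axes as the bail's.
- stand: Display stand, fixed: steel plate 200 x 130 x 12 mm, a 12 mm post 107 mm behind the hook's hollow (+x) and an 8 mm rod arm from the post's top towards -x, roughly to the robot, that dips into a hollow and turns up in a tip. Origin: on the table straight below the hollow; z up. Bring the bail on from the -x side, over the tip, its bar along the stand's y.
- hook_hollow (a point): Centre of the rod at the bottom of the hook's hollow, 230 mm above the table; the rod is 8 mm thick, so its top is at 234 mm, level for 20 mm. A bail hung here has the rod centre of its kink 8 mm above this point. Behind the hollow the arm rises by 8 mm. Axes as the stand's.
- hook_tip (a point): Centre of the rod's end at the hook's upturned tip: 27 mm in front of the hollow (stand's -x) and 24 mm above it; the metal ends 4 mm higher. Axes as the stand's.
- pillar_candle: Bystander: thick white pillar candle, 50 mm in diameter, 70 mm tall. Origin: centre of its underside.
- candlestick: Bystander: small brass candlestick, foot 58 mm across, 81 mm tall. Origin: centre of its underside.
- mug: Bystander: white mug, 80 mm across, 88 mm tall, with a handle. Origin: centre of its underside.
- bowl: Bystander: blue bowl, 124 mm across, 52 mm tall. Origin: centre of its underside.
- goblet: Bystander: amber glass goblet, 64 mm across, 118 mm tall. Origin: centre of its underside.
- green_pot: Bystander: green glass pot, 80 mm across, 56 mm tall. Origin: centre of its underside.
- saucer: Bystander: white saucer, 116 mm across, 18 mm tall, on the far side. Origin: centre of its underside.
Not all that is in view belongs to the job. Leave any red or turquoise look-alike of the stand alone.

How it is judged:
By the outcome, as a careful person would: the job done as asked, in the order asked, and still so for the second after the job is handed in, with the robot touching nothing.
It also fails if it takes over 72 s, if anything falls off the work surface, if the arm or the gripper's body presses on something with over 40 N, if the wrist force passes 120 N, or if a joint passes its speed limit or range.

## Working session

There is one attempt and no reset: what is moved stays moved. The work goes in short steps, Python scripts to look and compute and a tool call to move; the robot and the scene stay as the last step left them, time stands still between calls to the robot, and variables do not carry over. Pictures are saved under pics/ and viewed, and the job is handed in when it is done.

Besides the shell and the picture viewer there is one more tool, called after "Emit:" by a JSON object that holds its "fn" and its "kwargs", one argument or row to a line. arm_command: Moves the arm, as the interface text tells. Its arguments: {"type":"object","properties":{"commands":{"type":"array"},"newtons":{"type":"number"}},"required":["commands"]}

```bash
ls; mkdir -p pics; python3 - <<'E'
from bench import *
import cv2,json,pickle
s=read_state();print({k:s[k] for k in('time','ee_pos','eef_rot','ft_force','width')}, tips_ahead)
for n in('scene','top','wrist'):
    c=camera(n);cv2.imwrite(f'pics/{n}0.png',c['frame'][:,:,::-1]);pickle.dump(c,open(f'{n}0.pkl','wb'))
    print(n,c['vfov'],c['cx'],c['cy'],c['R'],c['t'])
E
```

```text
pics
{'time': 0.0, 'ee_pos': array([ 0.26815579, -0.56406168,  0.19436141]), 'eef_rot': array([ 8.45401271e-01, -5.34131235e-01, -6.23601549e-04, -3.55331149e-04]), 'ft_force': array([-1.15822511,  0.77235686,  0.4213225 ]), 'width': 0.08705163277261077} 0.008
scene 46.91469062651114 279.26599134731384 208.8481192862528 [[-0.84587195  0.53285037 -0.02389834]
 [ 0.30703195  0.4497811  -0.83870635]
 [-0.43615597 -0.71677573 -0.5440593 ]] [ 0.40486603 -0.00931813  1.64507191]
top 43.85689010509345 286.5152477650196 216.98387918508243 [[-0.03016083 -0.99935008 -0.01974164]
 [-0.99448591  0.03198696 -0.09987297]
 [ 0.10043953  0.01662053 -0.99480433]] [0.0309298  0.50123717 1.53903524]
wrist 65.70646984690485 283.03387699894785 210.16356442871304 [[ 4.29601553e-01 -9.03018544e-01  1.19327539e-04]
 [-8.73051858e-01 -4.15311451e-01  2.55532486e-01]
 [-2.30701015e-01 -1.09881332e-01 -9.66800463e-01]] [-0.62541876 -0.03137332  0.38834853]
```

View pics/scene0.png

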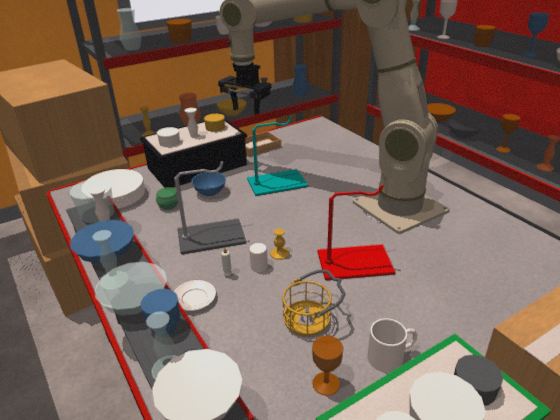

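View pics/top0.png

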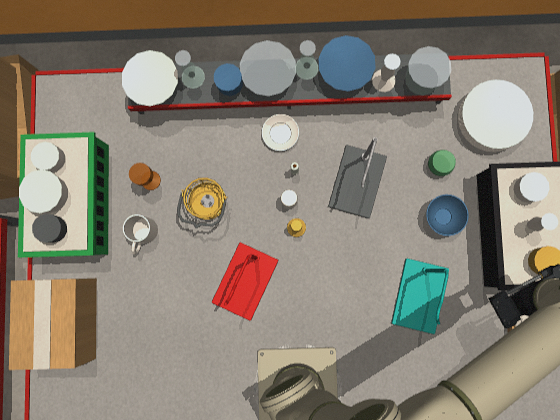

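View pics/wrist0.png

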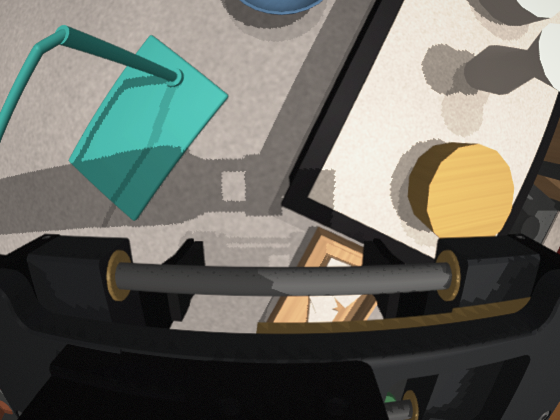

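The overview shows the lantern (top 203,200), slim candle (top 294,168; scene 226,262), and grey stand (top 358,180); red and turquoise are decoys. Now I'll enlarge the crops.

```bash
cat > h.py <<'E'
import numpy as np,cv2,pickle
from scipy.optimize import least_squares
def f(c): return 210/np.tan(np.radians(c['vfov']/2))
def proj(c,X,fish=False):
    p=np.atleast_2d(X)@np.array(c['R']).T+c['t']
    if fish:
        r=np.linalg.norm(p[:,:2],axis=1);th=np.arctan2(r,p[:,2]);k=(th/r)[:,None]
        return p[:,:2]*k*f(c)+[c['cx'],c['cy']]
    return p[:,:2]/p[:,2:]*f(c)+[c['cx'],c['cy']]
def ray(c,uv,fish=False):
    d=(np.array(uv,float)-[c['cx'],c['cy']])/f(c)
    if fish:
        th=np.linalg.norm(d);d=np.append(d/th*np.sin(th),np.cos(th))
    else: d=np.append(d,1)
    R=np.array(c['R']);return -R.T@c['t'],R.T@(d/np.linalg.norm(d))
def onz(c,uv,z,fish=False):
    o,d=ray(c,uv,fish);return o+d*(z-o[2])/d[2]
def tri(*obs):
    A=0;b=0;rs=[ray(*o) for o in obs]
    for o,d in rs:
        P=np.eye(3)-np.outer(d,d);A=A+P;b=b+P@o
    X=np.linalg.solve(A,b);return X,[np.linalg.norm((np.eye(3)-np.outer(d,d))@(X-o)) for o,d in rs]
def crop(c,x,y,w,h,k,name):
    im=cv2.resize(c['frame'][y:y+h,x:x+w,::-1],None,fx=k,fy=k,interpolation=cv2.INTER_CUBIC)
    for i in range(0,w,10): cv2.line(im,(i*k,0),(i*k,8 if (x+i)%50 else 20),(0,0,255),1); (x+i)%20==0 and cv2.putText(im,str(x+i),(i*k,30),0,.4,(0,0,255))
    for i in range(0,h,10): cv2.line(im,(0,i*k),(8,i*k),(0,0,255),1); (y+i)%20==0 and cv2.putText(im,str(y+i),(10,i*k+4),0,.4,(0,0,255))
    cv2.imwrite(f'pics/{name}.png',im)
def load(n): return pickle.load(open(n+'.pkl','rb'))
def snap(n,tag):
    from bench import camera
    c=camera(n);pickle.dump(c,open(n+tag+'.pkl','wb'));cv2.imwrite(f'pics/{n}{tag}.png',c['frame'][:,:,::-1]);return c
E
python3 - <<'E'
from h import *
t=load('top0');s=load('scene0')
crop(t,160,150,80,100,6,'tl');crop(t,270,130,130,100,6,'ts')
crop(s,270,260,90,80,7,'sl');crop(s,160,150,100,140,4,'ss')
E
```

```text
(no output)
```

View pics/tl.png

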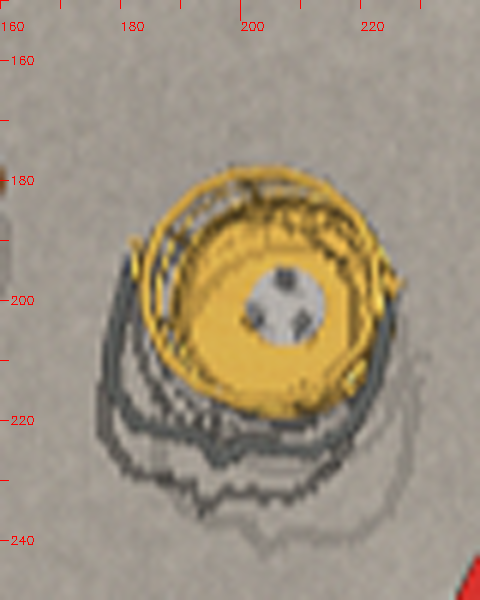

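View pics/ts.png

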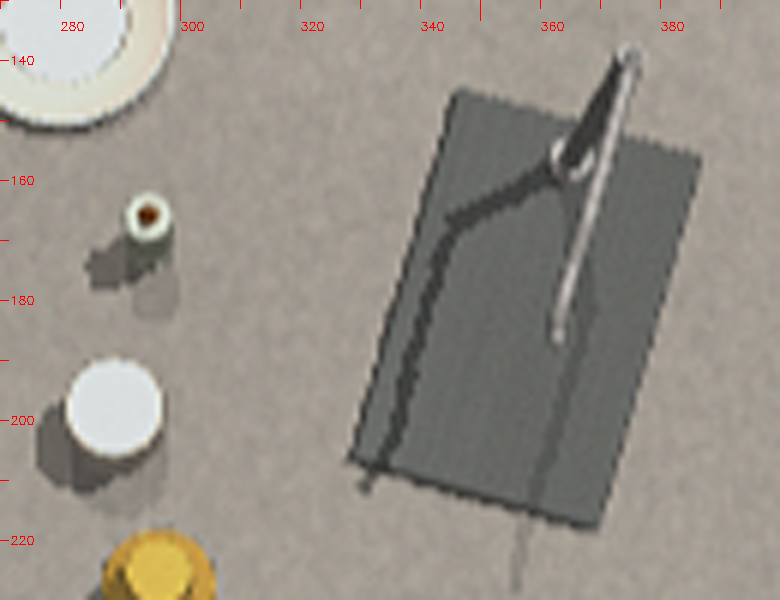

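View pics/sl.png

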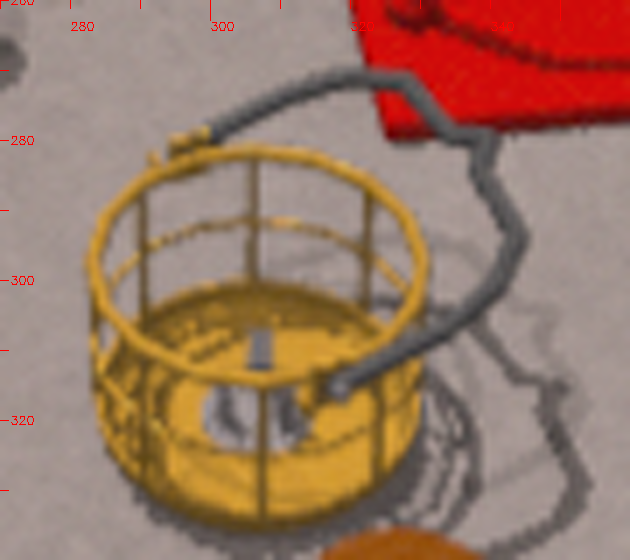

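View pics/ss.png

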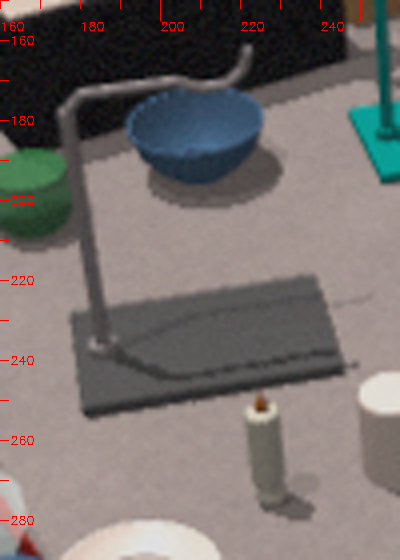

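```bash
python3 - <<'E'
from h import *
t=load('top0');s=load('scene0')
print('ring top',onz(t,(203.8,198.3),.08),'cup top',onz(t,(207.3,200.8),.006))
print('ring scene',onz(s,(307.2,298),.08))
print('kink',tri((t,(196.5,227)),(s,(338.5,280))), 'alt',tri((t,(193,234)),(s,(338.5,280))))
print('lugL',onz(t,(182.3,192),.08),'lugR',onz(t,(225,198),.08))
print('lugs scene',onz(s,(296,281),.08),onz(s,(317,315),.08))
print('candle top',onz(t,(294.5,166),.08),onz(t,(294.5,166),.094),'tip scene',onz(s,(225,249.5),.094), 'tri',tri((t,(294.7,165.8)),(s,(225,249))))
print('candle foot scene',onz(s,(227.5,274.5),0))
# stand corners plate top z=.012
for p in [(346,145),(387,156),(370,217.5),(328.5,207)]: print('pl',onz(t,p,.012))
print('tip',tri((t,(363,187)),(s,(222,162))))
print('post base',onz(t,(365,156),.012),onz(s,(183.5,237),.012),'posttop',tri((t,(374.5,139)),(s,(177,176))))
E
```

```text
ring top [0.55887774 0.25364893 0.08      ] cup top [0.56136846 0.25606218 0.006     ]
ring scene [0.5628404  0.26367703 0.08      ]
kink (array([0.47438257, 0.27189969, 0.09994797]), [np.float64(0.0005711487924336475), np.float64(0.0005711487924336804)]) alt (array([0.46348105, 0.27591001, 0.09765765]), [np.float64(0.0115230773961448), np.float64(0.011523077396144768)])
lugL [0.57950049 0.3163296  0.08      ] lugR [0.55772356 0.19174257 0.08      ]
lugs scene [0.55115807 0.19783702 0.08      ] [0.57625429 0.32231644 0.08      ]
candle top [ 0.6453312  -0.01345043  0.08      ] [ 0.64252968 -0.01342482  0.094     ] tip scene [ 0.64879553 -0.00181273  0.094     ] tri (array([ 0.64416191, -0.01374533,  0.08612149]), [np.float64(0.0005841611328048843), np.float64(0.0005841611328050156)])
candle foot scene [ 0.64671577 -0.00793794  0.        ]
pl [ 0.71875982 -0.17314239  0.012     ]
pl [ 0.6802494  -0.29639577  0.012     ]
pl [ 0.49365391 -0.23605655  0.012     ]
pl [ 0.52957356 -0.1123926   0.012     ]
tip (array([ 0.55001689, -0.18723318,  0.25173143]), [np.float64(0.00021221968283845048), np.float64(0.00021221968283821724)])
post base [ 0.68255745 -0.22954574  0.012     ] [ 0.68531444 -0.23012878  0.012     ] posttop (array([ 0.67874035, -0.22537609,  0.2290843 ]), [np.float64(0.001943766366641817), np.float64(0.0019437663666416842)])
```

Emit:
{"fn": "arm_command", "kwargs": {
  "commands": [
    [[0,0,0,0,0,-0.043,45],[0,0,0,0,0,-0.043,45],[0,0,0,0,0,-0.043,45],[0,0,0,0,0,-0.043,45],[0,0,0,-0.0245,-0.04,0,45],[0,0,0,-0.0245,-0.04,0,45],[0,0,0,-0.0245,-0.04,0,45],[0,0,0,-0.0245,-0.04,0,45],[0,0,0,-0.0245,-0.04,0,45],[0,0,0,-0.0245,-0.04,0,45],[0,0,0,-0.0245,-0.04,0,45],[0,0,0,-0.0245,-0.04,0,45],[0,0,0,-0.0245,-0.04,0,45],[0,0,0,-0.0245,-0.04,0,45],[0,0,0,-0.0245,-0.04,0,45],[0,0,0,-0.0245,-0.04,0,45],[0,0,0,-0.0245,-0.04,0,45],[0,0,0,-0.0245,-0.04,0,45]]
  ]
}}

```text
time: 2.4
ee_pos: [0.6275, -0.0131, 0.3669]
eef_rot: [0.845, -0.534, -0.0, 0.0]
ft_force: [0.7, -0.1, 0.8]
width: 0.0394
```

Emit:
{"fn": "arm_command", "kwargs": {
  "commands": [
    [[0,0,-0.18,0,0,0,45],[0,0,-0.18,0,0,0,45],[0,0,-0.18,0,0,0,45],[0,0,-0.18,0,0,0,45],[0,0,-0.18,0,0,0,45],[0,0,-0.18,0,0,0,45],[0,0,-0.18,0,0,0,45],[0,0,-0.18,0,0,0,45],[0,0,-0.18,0,0,0,45],[0,0,-0.18,0,0,0,45],[0,0,-0.18,0,0,0,45],[0,0,-0.18,0,0,0,45],[0,0,-0.18,0,0,0,45],[0,0,-0.18,0,0,0,45]]
  ]
}}

```text
time: 4.15
ee_pos: [0.6268, -0.0144, 0.3668]
eef_rot: [0.765, 0.644, -0.0, -0.0]
ft_force: [-0.5, -0.0, 0.8]
width: 0.0392
```

```bash
cat >> h.py <<'E'
from scipy.spatial.transform import Rotation as Ro
def st():
    from bench import read_state
    s=read_state();R=Ro.from_quat(s['eef_rot']).as_matrix()
    print('t %.2f'%s['time'],'p',np.round(s['ee_pos'],4),'ang %.3f'%np.arctan2(R[1,0],R[0,0]),'z',np.round(R[:,2],3),'F',np.round(s['ft_force'],2),'w %.4f'%s['width'],'q',np.round(s['joint_positions'],2))
    return s,R
def goto(target,ang=None):
    s,R=st();d=R.T@(np.array(target)-s['ee_pos']);print('tool shift',np.round(d,4))
    if ang is not None: print('rz',round(np.arctan2(R[1,0],R[0,0])-ang,3))
E
python3 - <<'E'
from h import *
st();c=snap('wrist','1');crop(c,0,0,560,420,1,'w1')
C=-np.array(c['R']).T@c['t'];s,R=st();print('cam in tool',R.T@(C-s['ee_pos']))
print(proj(c,[[.645,-.0135,.08],[.645,-.0135,.0]],True))
E
```

```text
t 4.15 p [ 0.6268 -0.0144  0.3668] ang 1.399 z [-0.001 -0.    -1.   ] F [-0.52 -0.03  0.76] w 0.0392 q [ 0.51  0.43 -0.87  1.09  0.33  1.75  1.15]
t 4.20 p [ 0.6268 -0.0145  0.3668] ang 1.408 z [-0.001 -0.    -1.   ] F [-0.1  -0.39 -0.68] w 0.0392 q [ 0.51  0.43 -0.87  1.09  0.33  1.75  1.16]
cam in tool [ 8.11496528e-05 -6.96178166e-02 -1.89162942e-01]
[[286.60767782 185.29600113]
 [286.18308453 176.95784251]]
```

View pics/wrist1.png

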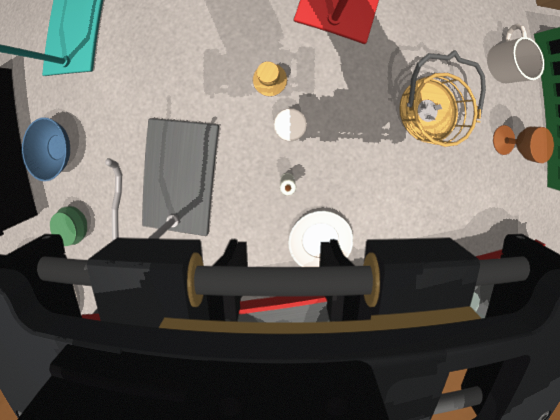

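Wrist view: candle at (288,187), lantern around (440,108), hook tip (112,162), post base (173,221). Enlarging for refined positions.

```bash
python3 - <<'E'
from h import *
c=load('wrist1')
crop(c,390,40,110,110,6,'wl');crop(c,260,160,60,50,10,'wc');crop(c,90,105,140,145,5,'ws')
E
```

```text
(no output)
```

View pics/wl.png

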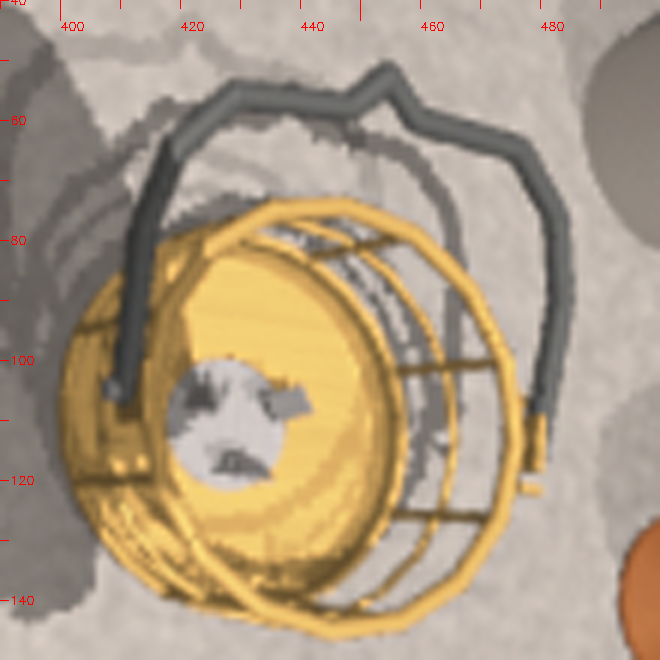

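View pics/wc.png

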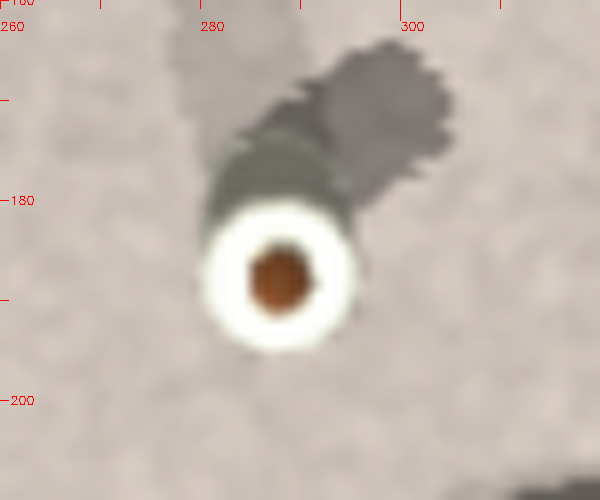

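View pics/ws.png

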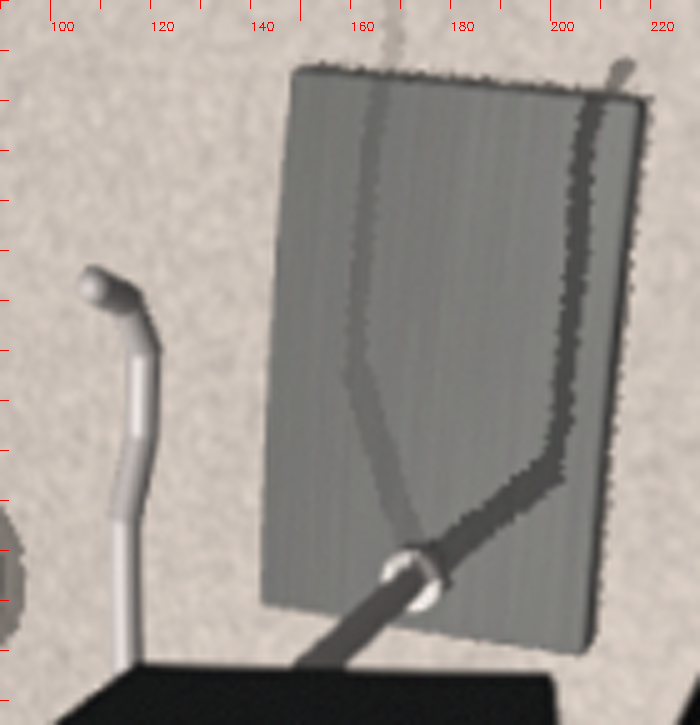

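```bash
python3 - <<'E'
from h import *
c=load('wrist1');t=load('top0')
print('candle wrist',onz(c,(287.5,187.1),.08,True))
print('cup wrist',onz(c,(427.3,110.4),.006,True))
w=(c,)
for n,uv,z in [('tip',(108.4,162),.254),('hollow',(117.7,183.7),.234),('post',(171.8,220.8),.014),('c1',(148.5,118.5),.012),('c2',(219,125),.012),('c3',(207,236),.012),('c4',(142,225.5),.012),
   ('lugL',(478.5,112),.08),('lugR',(410.5,106),.08)]:
    print(n,onz(c,uv,z,True))
print('kink tri',tri((t,(196.5,227)),(c,(454,52.5),True)))
print('tip tri',tri((t,(363,187)),(c,(108.4,162),True)))
# fit ring circle pts in wrist
pts=np.array([(448,33.3+40-.0),(475.5,109.5),(446,145.5),(467,83.),(467,133.5),(425,80)])
pts[0]=(390+335/6,40+205/6);pts[1]=(390+512/6,40+420/6);pts[2]=(390+340/6,40+632/6);pts[3]=(390+470/6,40+295/6);pts[4]=(390+465/6,40+565/6);pts[5]=(390+205/6,40+250/6)
W=np.array([onz(c,p-.4,.08,True)[:2] for p in pts])
r=least_squares(lambda p:np.hypot(*(W-p).T)-.057,[.56,.25]);print('ring',r.x,r.fun)
E
```

```text
candle wrist [ 0.64791878 -0.01265185  0.08      ]
cup wrist [0.56381551 0.25566585 0.006     ]
tip [ 0.5554056  -0.18559982  0.254     ]
hollow [ 0.58111663 -0.19218766  0.234     ]
post [ 0.68417235 -0.23037341  0.014     ]
c1 [ 0.49585192 -0.23205118  0.012     ]
c2 [ 0.53575504 -0.10892601  0.012     ]
c3 [ 0.72354127 -0.17193932  0.012     ]
c4 [ 0.68363427 -0.29410477  0.012     ]
lugL [0.57261234 0.31829415 0.08      ]
lugR [0.55376352 0.19311066 0.08      ]
kink tri (array([0.47519758, 0.27293342, 0.10116976]), [np.float64(0.001620687086319269), np.float64(0.0016206870863192102)])
tip tri (array([ 0.5531688 , -0.18877641,  0.24705823]), [np.float64(0.002344339471253267), np.float64(0.002344339471253058)])
ring [0.56358374 0.25431665] [ 4.99957471e-05  3.02873930e-04  2.30285294e-04 -3.15007890e-05
 -9.32156717e-04 -5.99514360e-04]
```

```bash
python3 - <<'E'
from h import *
goto([.647,-.013,.049],1.4)
E
```

```text
t 4.20 p [ 0.6268 -0.0145  0.3668] ang 1.408 z [-0.001 -0.    -1.   ] F [-0.1  -0.39 -0.68] w 0.0392 q [ 0.51  0.43 -0.87  1.09  0.33  1.75  1.16]
tool shift [0.0049 0.0199 0.3178]
rz 0.008
```

Emit:
{"fn": "arm_command", "kwargs": {
  "commands": [
    [[0,0,0,0.002,0.01,0.05,45],[0,0,0,0.003,0.01,0.05,45],[0,0,0,0,0,0.05,45],[0,0,0,0,0,0.05,45],[0,0,0,0,0,0.02,45],[0,0,0,0,0,0,45]]
  ]
}}

```text
time: 4.95
ee_pos: [0.6471, -0.013, 0.1468]
eef_rot: [0.767, 0.641, -0.001, -0.0]
ft_force: [0.2, 0.0, 0.8]
width: 0.0395
```

```bash
python3 - <<'E'
from h import *
c=snap('wrist','2');st()
crop(c,210,130,150,110,5,'w2')
E
```

```text
t 5.00 p [ 0.648  -0.0128  0.1484] ang 1.392 z [ 0.001  0.    -1.   ] F [ 0.22 -0.1   0.55] w 0.0388 q [ 0.54  0.54 -0.83  1.42  0.4   1.35  1.08]
```

View pics/w2.png

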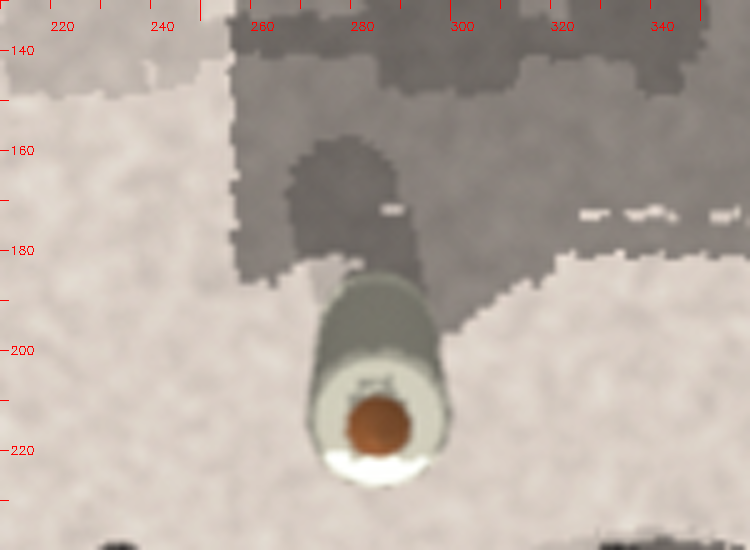

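```bash
python3 - <<'E'
from h import *
c=load('wrist2');print(onz(c,(285.4,213.6),.08,True),onz(c,(285.6,214.6),.09,True))
for i in range(3):goto([.648,-.0125,.049])
E
```

```text
[ 0.64812469 -0.01225588  0.08      ] [ 0.64624647 -0.01181574  0.09      ]
t 5.00 p [ 0.648  -0.0128  0.1484] ang 1.392 z [ 0.001  0.    -1.   ] F [ 0.22 -0.1   0.55] w 0.0388 q [ 0.54  0.54 -0.83  1.42  0.4   1.35  1.08]
tool shift [ 0.0002 -0.0001  0.0994]
t 5.00 p [ 0.648  -0.0128  0.1484] ang 1.392 z [ 0.001  0.    -1.   ] F [ 0.22 -0.1   0.55] w 0.0388 q [ 0.54  0.54 -0.83  1.42  0.4   1.35  1.08]
tool shift [ 0.0002 -0.0001  0.0994]
t 5.00 p [ 0.648  -0.0128  0.1484] ang 1.392 z [ 0.001  0.    -1.   ] F [ 0.22 -0.1   0.55] w 0.0388 q [ 0.54  0.54 -0.83  1.42  0.4   1.35  1.08]
tool shift [ 0.0002 -0.0001  0.0994]
```

Emit:
{"fn": "arm_command", "kwargs": {
  "commands": [
    [[0,0,0,0,0,0.04,45],[0,0,0,0,0,0.04,45],[0,0,0,0,0,0.018,45],[0,0,0,0,0,0,15],[0,0,0,0,0,0,15],[0,0,0,0,0,0,15],[0,0,0,0,0,0,15],[0,0,0,0,0,0,15]]
  ],
  "newtons": 30
}}

```text
time: 6.0
ee_pos: [0.6487, -0.0125, 0.051]
eef_rot: [0.767, 0.642, 0.001, 0.001]
ft_force: [-0.1, 0.5, 7.6]
width: 0.0197
```

```bash
python3 - <<'E'
from h import *
c=snap('wrist','3');st()
crop(c,180,180,200,110,4,'w3')
s=snap('scene','3');crop(s,190,220,90,70,7,'s3')
E
```

```text
t 6.05 p [ 0.6487 -0.0125  0.051 ] ang 1.393 z [ 0.003  0.    -1.   ] F [-0.3  -0.03  6.38] w 0.0200 q [ 0.52  0.62 -0.79  1.52  0.47  1.19  1.04]
```

View pics/w3.png

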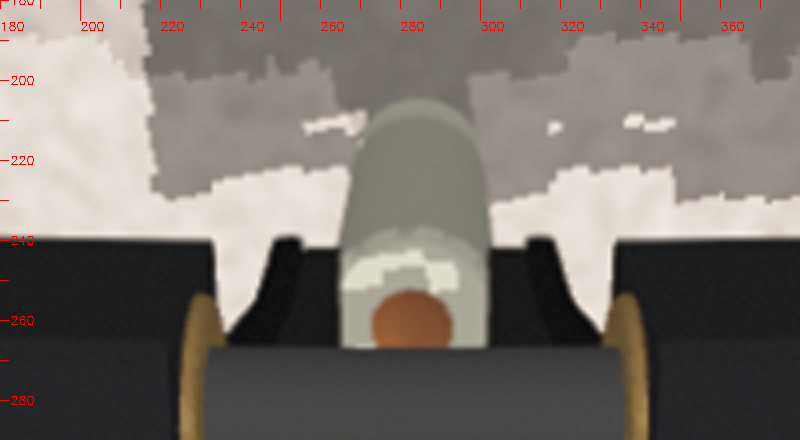

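View pics/s3.png

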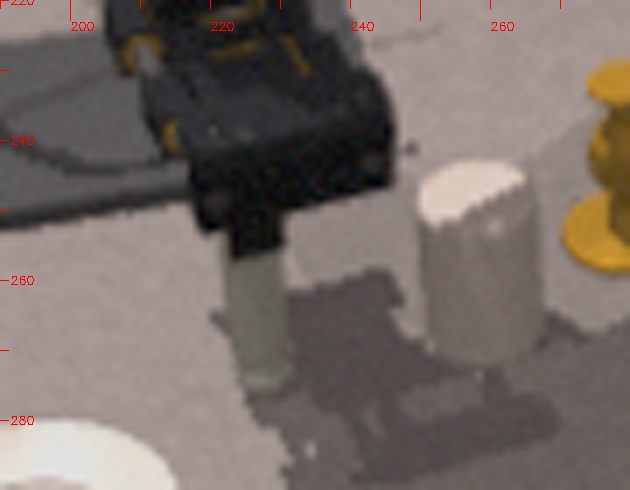

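Emit:
{"fn": "arm_command", "kwargs": {
  "commands": [
    [[0,0,0,0,0,-0.03,15],[0,0,0,0,0,-0.05,15],[0,0,0,0,0,-0.05,15],[0,0,0,0,0,-0.04,15],[0,0,0,0,0,0,15]]
  ]
}}

```text
time: 6.72
ee_pos: [0.649, -0.0123, 0.2233]
eef_rot: [0.767, 0.642, 0.002, 0.002]
ft_force: [-0.1, 0.8, -0.4]
width: 0.0129
```

```bash
python3 - <<'E'
from h import *
goto([.563,.255,.22],1.4)
E
```

```text
t 6.72 p [ 0.649  -0.0123  0.2233] ang 1.393 z [ 0.006 -0.    -1.   ] F [-0.05  0.81 -0.36] w 0.0129 q [ 0.53  0.5  -0.85  1.32  0.37  1.48  1.11]
tool shift [ 0.2479 -0.1319  0.0027]
rz -0.007
```

```bash
python3 - <<'E'
from h import *
c=snap('wrist','4')
crop(c,130,140,260,190,3,'w4')
s=snap('scene','4');crop(s,180,180,100,110,5,'s4')
E
```

```text
(no output)
```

View pics/w4.png

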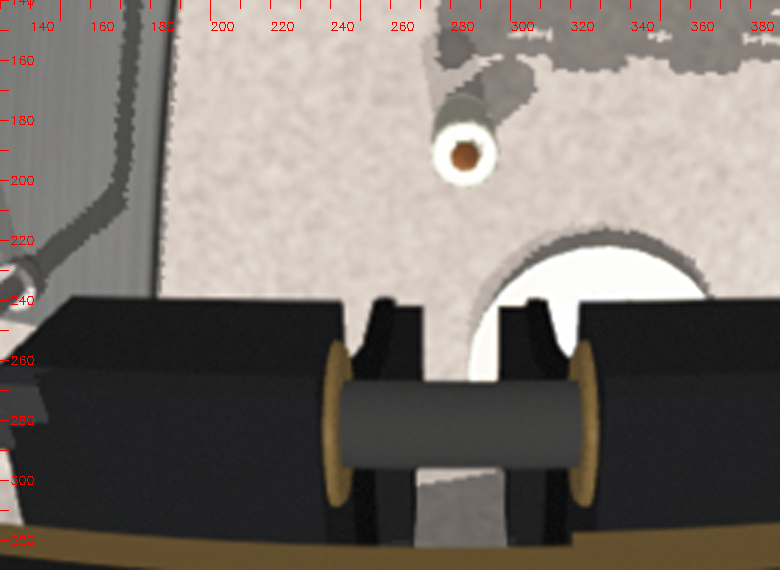

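View pics/s4.png

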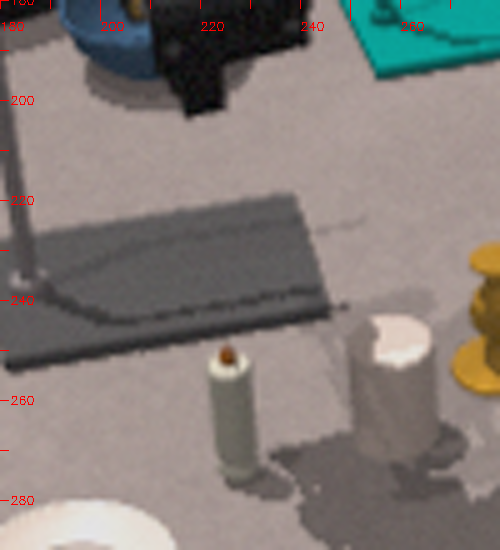

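The grip slipped: scene pictures show the fingers only reached the candle's top edge (the candle still stands, same place). I'll measure where the fingertips really are.

```bash
python3 - <<'E'
from h import *
import bench;print(bench.tips_ahead, type(bench.tips_ahead)); 
try: print(bench.tips_ahead())
except Exception as e: print(e)
s,R=st();c=load('scene4');w=load('wrist4')
p=s['ee_pos']
for dz in (.04,.02,0,-.008,-.019): print(dz,proj(c,p+[0,0,dz]),proj(w,p+[0,0,dz],True))
t=snap('top','4');crop(t,260,120,80,90,7,'t4')
print(onz(load('wrist4'),(281,191.5),.08,True))
for dz in (.04,.02,0,-.008,-.019): print(dz,proj(t,p+[0,0,dz]))
cv2.imwrite('pics/s4w.png',cv2.resize(c['frame'][90:220,150:300,::-1],None,fx=5,fy=5))
E
```

```text
0.008 <class 'float'>
'float' object is not callable
t 6.83 p [ 0.6474 -0.0129  0.2193] ang 1.393 z [ 0.001 -0.    -1.   ] F [-0.73  0.37  0.03] w 0.0131 q [ 0.54  0.5  -0.85  1.32  0.37  1.48  1.11]
0.04 [[217.98477704 195.54284886]] [[283.07766896 262.7349186 ]]
0.02 [[218.70806021 202.19696996]] [[283.089805   248.28393116]]
0 [[219.41877739 208.73548535]] [[283.09965522 236.45219678]]
-0.008 [[219.69961888 211.31919441]] [[283.10308929 232.30532386]]
-0.019 [[220.08261527 214.84271673]] [[283.1074166 227.0633914]]
[ 0.64746395 -0.01517774  0.08      ]
0.04 [[293.95078745 151.50393685]]
0.02 [[293.99327173 153.22074317]]
0 [[294.03453599 154.8882478 ]]
-0.008 [[294.05071179 155.54191818]]
-0.019 [[294.07265421 156.42861979]]
```

View pics/s4w.png

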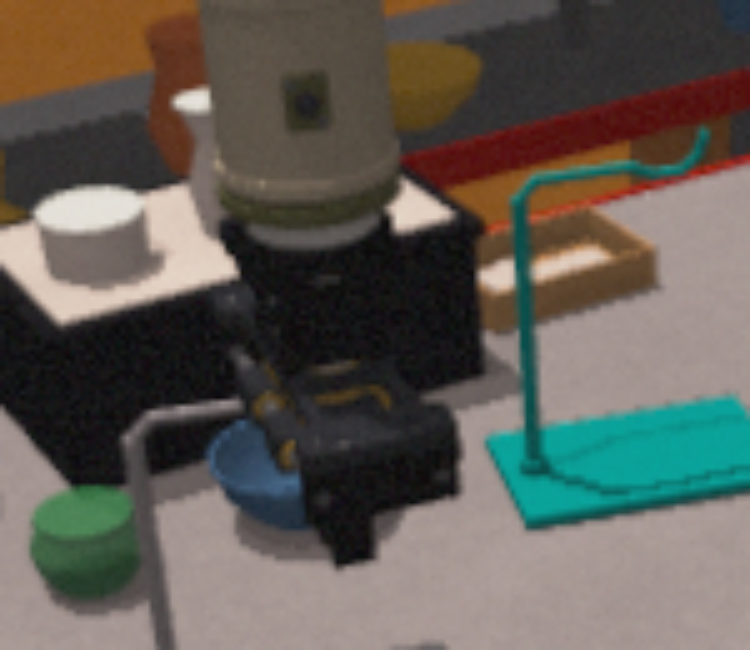

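```bash
python3 - <<'E'
from h import *
w=load('wrist4');p=onz(w,(284.7,190.3),.08,True);print(p)
goto([*p[:2],.036])
E
```

```text
[ 0.64688686 -0.01115627  0.08      ]
t 6.88 p [ 0.6471 -0.013   0.2185] ang 1.393 z [-0.001 -0.    -1.   ] F [-0.76 -0.04  0.19] w 0.0131 q [ 0.54  0.5  -0.85  1.33  0.37  1.48  1.11]
tool shift [ 0.0019 -0.0004  0.1825]
```

Emit:
{"fn": "arm_command", "kwargs": {
  "commands": [
    [[0,0,0,0.001,0,0.02,45],[0,0,0,0,0,0.03,45],[0,0,0,0,0,0.04,45],[0,0,0,0,0,0.04,45],[0,0,0,0,0,0.04,45],[0,0,0,0,0,0.012,45],[0,0,0,0,0,0,45]]
  ]
}}

```text
time: 7.75
ee_pos: [0.6469, -0.0117, 0.0363]
eef_rot: [0.767, 0.642, -0.001, -0.001]
ft_force: [0.5, -0.1, 0.6]
width: 0.0392
```

```bash
python3 - <<'E'
from h import *
s,R=st()
c=snap('wrist','5');crop(c,180,180,200,110,4,'w5')
s=snap('scene','5');crop(s,180,210,100,80,7,'s5')
E
```

```text
t 7.75 p [ 0.6469 -0.0117  0.0363] ang 1.393 z [-0.002  0.    -1.   ] F [ 0.52 -0.15  0.57] w 0.0392 q [ 0.51  0.64 -0.79  1.53  0.48  1.17  1.03]
```

View pics/w5.png

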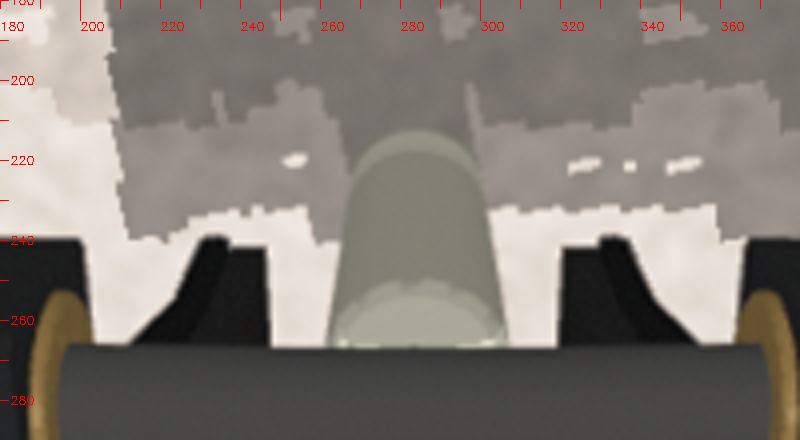

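View pics/s5.png

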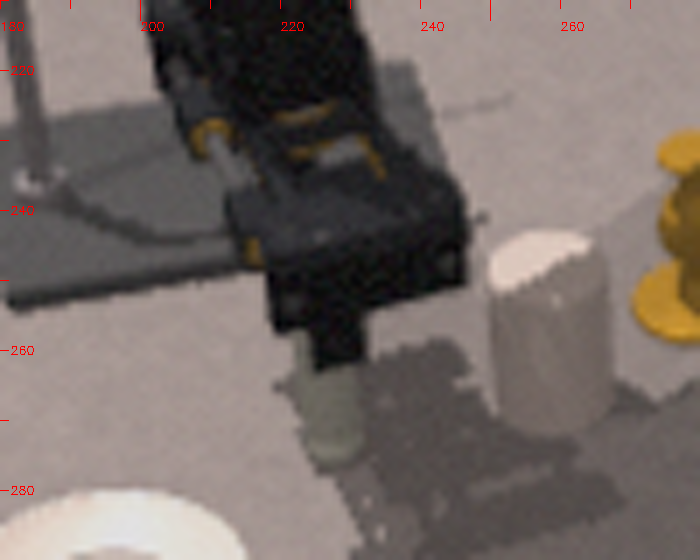

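Emit:
{"fn": "arm_command", "kwargs": {
  "commands": [
    [[0,0,0,0,0,0.011,45],[0,0,0,0,0,0.011,45],[0,0,0,0,0,0,45],[0,0,0,0,0,0,15],[0,0,0,0,0,0,15],[0,0,0,0,0,0,15],[0,0,0,0,0,0,15],[0,0,0,0,0,0,15]]
  ],
  "newtons": 25
}}

```text
time: 8.85
ee_pos: [0.6478, -0.0119, 0.0154]
eef_rot: [0.767, 0.642, 0.0, 0.0]
ft_force: [-0.4, 0.3, 2.1]
width: 0.0237
```

Emit:
{"fn": "arm_command", "kwargs": {
  "commands": [
    [[0,0,0,0,0,-0.03,15],[0,0,0,0,0,-0.05,15],[0,0,0,0,0,-0.05,15],[0,0,0,0,0,-0.04,15],[0,0,0,0,0,-0.02,15],[0,0,0,0,0,0,15]]
  ]
}}

```text
time: 9.6
ee_pos: [0.648, -0.0118, 0.2055]
eef_rot: [0.767, 0.642, 0.0, 0.0]
ft_force: [0.4, 0.5, -1.2]
width: 0.0233
```

```bash
python3 - <<'E'
from h import *
goto([.563,.255,.205],1.4)
E
```

```text
t 9.60 p [ 0.648  -0.0118  0.2055] ang 1.393 z [ 0.001 -0.    -1.   ] F [ 0.37  0.51 -1.18] w 0.0233 q [ 0.54  0.51 -0.85  1.34  0.37  1.45  1.1 ]
tool shift [ 0.2476 -0.1308  0.0004]
rz -0.007
```

Emit:
{"fn": "arm_command", "kwargs": {
  "commands": [
    [[0,0,0,0.025,-0.013,0,15],[0,0,0,0.045,-0.024,0,15],[0,0,0,0.045,-0.024,0,15],[0,0,0,0.045,-0.024,0,15],[0,0,0,0.045,-0.024,0,15],[0,0,0,0.03,-0.015,0,15],[0,0,0,0.0125,-0.007,0,15],[0,0,0,0,0,0,15]]
  ]
}}

```text
time: 10.6
ee_pos: [0.562, 0.2547, 0.2039]
eef_rot: [0.767, 0.642, -0.001, -0.0]
ft_force: [0.3, -0.6, -0.8]
width: 0.0232
```

```bash
python3 - <<'E'
from h import *
st();c=snap('wrist','6');crop(c,180,110,200,170,4,'w6')
t=snap('top','6');crop(t,150,130,110,110,6,'t6');s,R=st()
s=snap('scene','6');crop(s,250,200,110,140,5,'s6')
E
```

```text
t 10.60 p [0.562  0.2547 0.2039] ang 1.394 z [-0.001 -0.001 -1.   ] F [ 0.32 -0.62 -0.79] w 0.0232 q [ 0.18  0.46 -0.93  1.43  0.37  1.43  0.65]
t 10.70 p [0.5633 0.2529 0.2044] ang 1.391 z [-0.001 -0.001 -1.   ] F [ 0.4  -1.37 -0.3 ] w 0.0229 q [ 0.18  0.46 -0.93  1.43  0.37  1.43  0.65]
```

View pics/w6.png

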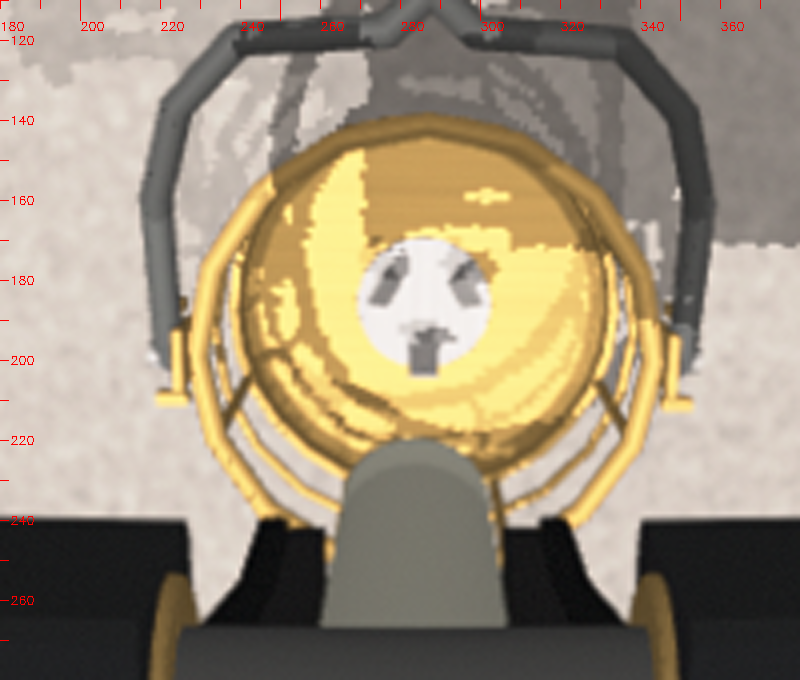

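View pics/s6.png

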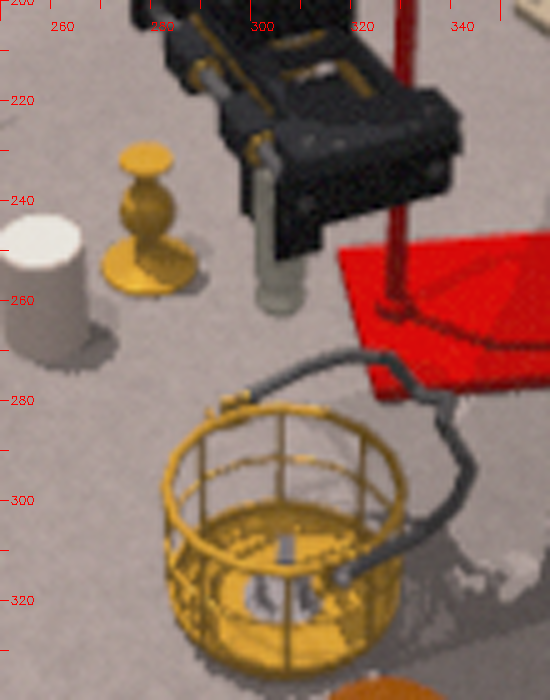

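```bash
python3 - <<'E'
from h import *
c=load('wrist6');R=np.array(c['R']);Cw=-R.T@c['t']
print('cup',onz(c,(285.6,186.4),.006,True))
# TCP from camera pose w/ fixed offset: tool axes from camera
a=np.arcsin(.2555)
print('cam',Cw)
# ring
pts=[(180+x/4-.4,110+y/4-.4) for x,y in [(427,127),(202,330),(652,330),(270,195),(585,195),(225,250),(628,250)]]
W=np.array([onz(c,p,.08,True)[:2] for p in pts])
r=least_squares(lambda p:np.hypot(*(W-p).T)-.057,[.56,.25]);print('ring',r.x,r.fun)
L=onz(c,(180+178/4,110+352/4),.08,True);Rr=onz(c,(180+675/4,110+365/4),.08,True);print('lugs',L,Rr,(L+Rr)/2)
t=load('top6')
E
```

```text
cup [0.56503716 0.25593014 0.006     ]
cam [0.49376046 0.26643946 0.39311909]
ring [0.56528602 0.25626347] [ 9.79681629e-04 -5.99785706e-04 -5.21498192e-04 -5.26567515e-04
 -3.78981510e-04 -4.19194030e-05 -2.44072791e-04]
lugs [0.55206792 0.19596209 0.08      ] [0.57708006 0.3176808  0.08      ] [0.56457399 0.25682144 0.08      ]
```

```bash
python3 - <<'E'
from h import *
# foot of candle: compare with expected
c=load('wrist6');s,R=st()
# camera-in-tool mean from w1..w6 can't (noise); project tool points w/ current state
for z in (.0,.0145): print(proj(c,s['ee_pos']+R@[0,0,z],True))
# body circle near edge (r=12, at 6mm above foot) toward camera
print(proj(c,s['ee_pos']+R@np.array([0,-.012,.0085]),True), proj(c,s['ee_pos']+R@np.array([0,-.008,.0145]),True))
print(R.T@(-np.array(c['R']).T@c['t']-s['ee_pos']))
E
```

```text
t 10.75 p [0.5634 0.2528 0.2046] ang 1.390 z [-0.    -0.001 -1.   ] F [-0.62 -0.56 -2.22] w 0.0229 q [ 0.19  0.46 -0.93  1.43  0.37  1.43  0.65]
[[281.80149051 243.58268919]]
[[281.90942695 235.86171659]]
[[281.91844572 221.07455561]] [[281.94344981 224.30643051]]
[ 0.0007421  -0.07094687 -0.18854752]
```

```bash
python3 - <<'E'
from h import *
c=load('wrist6');s,R=st()
e=onz(c,(284.1,218.9),.1955,True); y=R[:,1]; cen=e+.012*y
print('candle',cen, 'to cup',np.array([.5651,.2561,0])-cen, 'tool',R.T@(np.array([.5651,.2561,cen[2]])-cen))
E
```

```text
t 10.75 p [0.5634 0.2528 0.2046] ang 1.390 z [-0.    -0.001 -1.   ] F [-0.62 -0.56 -2.22] w 0.0229 q [ 0.19  0.46 -0.93  1.43  0.37  1.43  0.65]
candle [0.56235883 0.25435402 0.1954988 ] to cup [ 0.00274117  0.00174598 -0.1954988 ] tool [ 2.20955926e-03  2.38334126e-03 -2.60117697e-06]
```

Emit:
{"fn": "arm_command", "kwargs": {
  "commands": [
    [[0,0,0,0.002,0.0023,0.03,15],[0,0,0,0,0,0.04,15],[0,0,0,0,0,0.04,15],[0,0,0,0,0,0.03,15],[0,0,0,0,0,0.01,15],[0,0,0,0,0,0,15]]
  ]
}}

```text
time: 11.5
ee_pos: [0.5655, 0.2557, 0.0553]
eef_rot: [0.767, 0.641, -0.0, 0.0]
ft_force: [0.1, 0.2, -0.8]
width: 0.023
```

```bash
python3 - <<'E'
from h import *
st();c=snap('wrist','7');crop(c,180,130,200,150,4,'w7')
s=snap('scene','7');crop(s,250,220,110,120,6,'s7')
E
```

```text
t 11.50 p [0.5655 0.2557 0.0553] ang 1.392 z [-0. -0. -1.] F [ 0.13  0.23 -0.79] w 0.0230 q [ 0.15  0.59 -0.87  1.59  0.48  1.18  0.57]
```

View pics/w7.png

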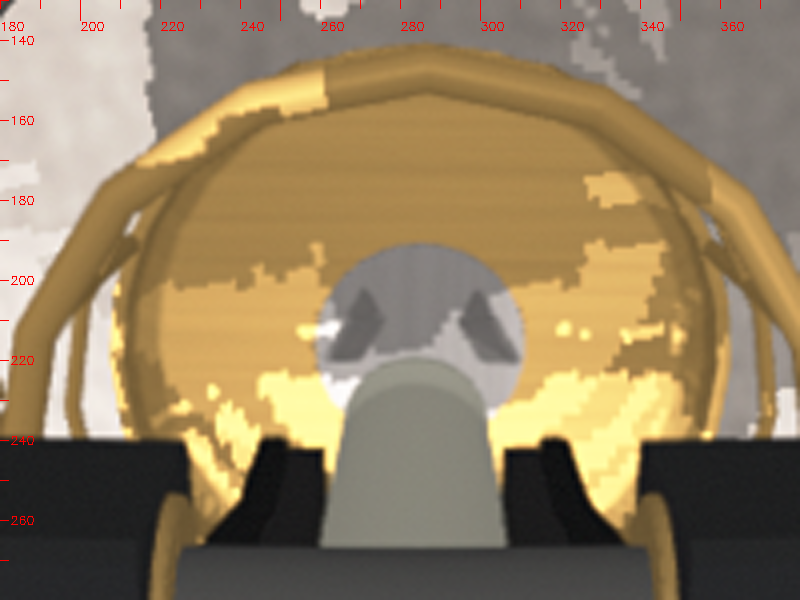

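View pics/s7.png

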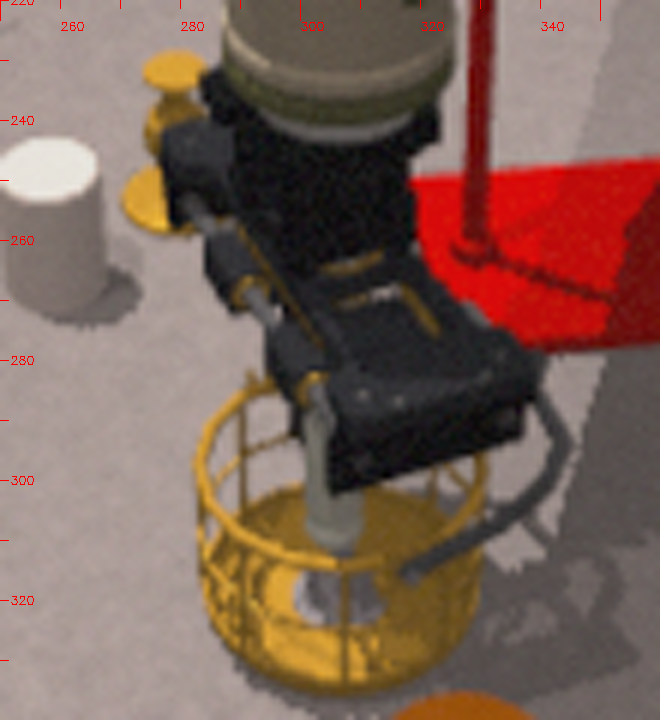

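Emit:
{"fn": "arm_command", "kwargs": {
  "commands": [
    [[0,0,0,0,0,0.008,15],[0,0,0,0,0,0.008,15],[0,0,0,0,0,0.006,15],[0,0,0,0,0,0.004,15],[0,0,0,0,0,0.004,15],[0,0,0,0,0,0,15]]
  ]
}}

```text
time: 12.35
ee_pos: [0.5645, 0.2561, 0.0242]
eef_rot: [0.767, 0.642, -0.001, -0.0]
ft_force: [-0.5, 0.7, -3.0]
width: 0.0235
```

Emit:
{"fn": "arm_command", "kwargs": {
  "commands": [
    [[0,0,0,0,0,0.002,15],[0,0,0,0,0,0,15]]
  ]
}}

```text
time: 12.6
ee_pos: [0.565, 0.2564, 0.023]
eef_rot: [0.767, 0.642, -0.0, -0.0]
ft_force: [-1.0, -0.0, -1.8]
width: 0.0232
```

Emit:
{"fn": "arm_command", "kwargs": {
  "commands": [
    [[0,0,0,0,0,0.002,15],[0,0,0,0,0,0,15]]
  ]
}}

```text
time: 12.85
ee_pos: [0.5652, 0.2566, 0.0214]
eef_rot: [0.767, 0.642, 0.0, 0.0]
ft_force: [-1.5, 0.4, 1.6]
width: 0.0233
```

Emit:
{"fn": "arm_command", "kwargs": {
  "commands": [
    [[0,0,0,0,0,0.002,15],[0,0,0,0,0,0,15]]
  ]
}}

```text
time: 13.1
ee_pos: [0.5661, 0.257, 0.0211]
eef_rot: [0.767, 0.642, 0.001, 0.001]
ft_force: [-3.8, -2.5, 15.8]
width: 0.0233
```

Emit:
{"fn": "arm_command", "kwargs": {
  "commands": [
    [[0,0,0,0,0,0.001,15],[0,0,0,0,0,0,15],[0,0,0,0,0,-0.001,40],[0,0,0,0,0,0,40],[0,0,0,0,0,0,40],[0,0,0,0,0,-0.02,40],[0,0,0,0,0,-0.04,40],[0,0,0,0,0,-0.05,40],[0,0,0,0,0,-0.05,40],[0,0,0,0,0,0,40]]
  ]
}}

```text
time: 14.35
ee_pos: [0.5666, 0.2582, 0.1848]
eef_rot: [0.767, 0.642, 0.004, 0.001]
ft_force: [0.2, 1.1, -0.2]
width: 0.035
```

```bash
python3 - <<'E'
from h import *
st();c=snap('wrist','8');crop(c,180,100,200,170,4,'w8')
s=snap('scene','8');crop(s,260,250,100,90,7,'s8')
E
```

```text
t 14.35 p [0.5666 0.2582 0.1848] ang 1.393 z [ 0.007  0.003 -1.   ] F [ 0.16  1.14 -0.22] w 0.0350 q [ 0.18  0.48 -0.93  1.45  0.38  1.39  0.63]
```

View pics/w8.png

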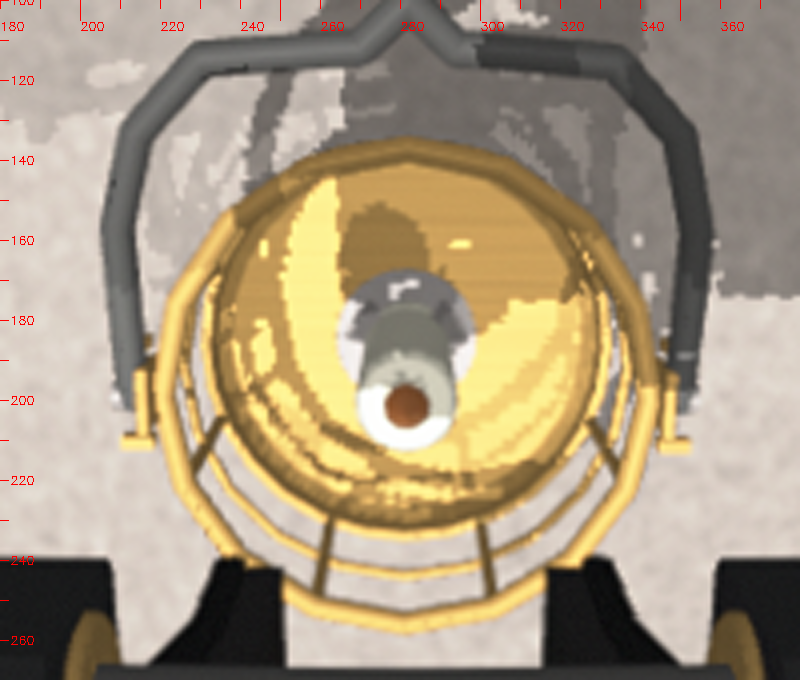

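View pics/s8.png

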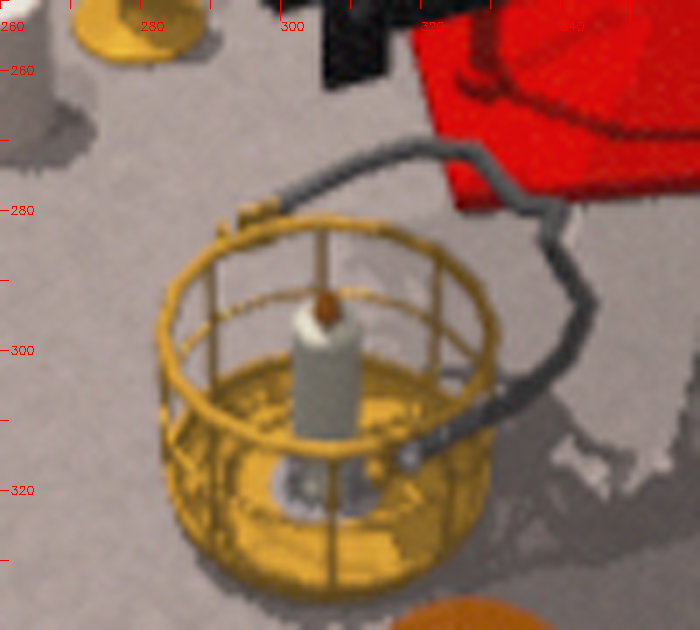

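```bash
python3 - <<'E'
from h import *
s=load('scene8');w=load('wrist8')
for cam,fi in((s,0),(w,1)):
  rc=proj(cam,[.565,.2565,.08],fi)
  for z in (.08,.086,.09,.094,.1,.104): print(z,proj(cam,[.565,.2565,z],fi)[0]-rc[0])
# ring bbox predicted
th=np.linspace(0,6.28,400);
for r in(.06,):
  P=np.c_[.565+r*np.cos(th),.2565+r*np.sin(th),0*th+.08];p=proj(s,P);print(p.min(0),p.max(0),proj(s,[.565,.2565,.08])); p=proj(w,P,True);print(p.min(0),p.max(0),proj(w,[.565,.2565,.08],True))
crop(s,285,275,45,50,14,'s8b')
E
```

```text
0.08 [0. 0.]
0.086 [ 0.01185227 -1.83975881]
0.09 [ 0.01979065 -3.07198845]
0.094 [ 0.02775873 -4.30882709]
0.1 [ 0.03976688 -6.17278363]
0.104 [ 0.04780992 -7.42125851]
0.08 [0. 0.]
0.086 [-0.00992055  1.51951225]
0.09 [-0.01674138  2.56626747]
0.094 [-0.02373507  3.6412703 ]
0.1 [-0.03456395  5.3092371 ]
0.104 [-0.04201879  6.4599555 ]
[279.98072397 280.06193654] [329.67656606 314.66428865] [[304.76484621 296.62029541]]
[217.60923188 134.56898309] [345.51273913 259.20913867] [[281.54354332 199.67511657]]
```

View pics/s8b.png

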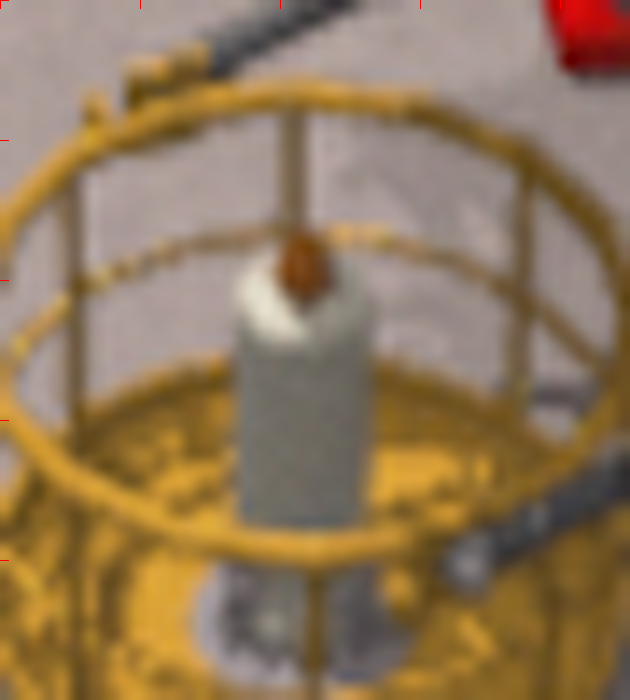

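Candle is home and released (disc and lens tip line up with the home height in the scene view). Next, bail angle.

```bash
python3 - <<'E'
from h import *
s=load('scene8');w=load('wrist8');t=load('top0')
P=np.array([.565,.2565,.08])
for yaw in(-.17,-.19,-.21):
  ex=np.array([np.cos(yaw),np.sin(yaw),0]);ey=np.array([-np.sin(yaw),np.cos(yaw),0])
  for a in(-1.36,-1.3,-1.24,-1.18,-1.12):
    pt=lambda y,r:P+ey*y+r*(ex*np.sin(a)+np.array([0,0,np.cos(a)]))
    X=[pt(0,.092),pt(.05,.081),pt(-.05,.081)]
    print(yaw,a,np.round(proj(s,X),1).tolist(),np.round(proj(w,X,True),1).tolist())
E
```

```text
-0.17 -1.36 [[338.0, 280.5], [344.0, 295.3], [324.8, 270.3]] [[280.7, 99.8], [339.8, 113.2], [221.8, 114.2]]
-0.17 -1.3 [[337.7, 279.0], [343.7, 294.0], [324.5, 268.9]] [[280.6, 100.9], [340.8, 114.4], [220.8, 115.4]]
-0.17 -1.24 [[337.2, 277.5], [343.3, 292.7], [324.0, 267.7]] [[280.6, 102.5], [341.8, 116.0], [219.8, 117.0]]
-0.17 -1.18 [[336.5, 276.1], [342.7, 291.5], [323.4, 266.5]] [[280.6, 104.5], [342.8, 118.0], [218.8, 119.0]]
-0.17 -1.12 [[335.8, 274.8], [342.1, 290.3], [322.8, 265.3]] [[280.6, 107.0], [343.8, 120.3], [217.8, 121.4]]
-0.19 -1.36 [[338.4, 280.9], [344.0, 295.9], [325.5, 270.5]] [[282.8, 99.8], [341.6, 114.4], [223.6, 113.0]]
-0.19 -1.3 [[338.0, 279.4], [343.6, 294.5], [325.1, 269.2]] [[282.8, 100.9], [342.6, 115.6], [222.6, 114.1]]
-0.19 -1.24 [[337.5, 277.9], [343.2, 293.2], [324.6, 267.9]] [[282.8, 102.5], [343.6, 117.2], [221.6, 115.7]]
-0.19 -1.18 [[336.9, 276.5], [342.6, 292.0], [324.1, 266.7]] [[282.8, 104.5], [344.6, 119.2], [220.6, 117.7]]
-0.19 -1.12 [[336.1, 275.2], [342.0, 290.8], [323.4, 265.5]] [[282.8, 107.0], [345.6, 121.6], [219.6, 120.1]]
-0.21 -1.36 [[338.7, 281.4], [343.9, 296.4], [326.1, 270.8]] [[285.0, 99.9], [343.4, 115.7], [225.5, 111.8]]
-0.21 -1.3 [[338.3, 279.8], [343.6, 295.1], [325.7, 269.5]] [[285.0, 101.0], [344.4, 116.9], [224.5, 112.9]]
-0.21 -1.24 [[337.8, 278.4], [343.1, 293.7], [325.3, 268.2]] [[285.0, 102.5], [345.4, 118.6], [223.5, 114.5]]
-0.21 -1.18 [[337.2, 277.0], [342.5, 292.5], [324.7, 267.0]] [[285.0, 104.5], [346.4, 120.6], [222.4, 116.5]]
-0.21 -1.12 [[336.4, 275.6], [341.9, 291.3], [324.0, 265.8]] [[284.9, 107.0], [347.3, 123.0], [221.4, 118.8]]
```

Emit:
{"fn": "arm_command", "kwargs": {
  "commands": [
    [[0,0,0.176,0,0,0,23],[0,0,0.176,0,0,0,23],[0,0,0.176,0,0,0,23],[0,0,0.176,0,0,0,23],[0,0,0.176,0,0,0,23],[0,0,0.176,0,0,0,23],[0,0,0.176,0,0,0,23],[0,0,0.176,0,0,0,23],[0,0,0.175,0,0,0,23],[0,0,0,-0.04,0.013,0,23],[0,0,0,-0.039,0.013,0,23],[0,0,0,0,0,0,23]]
  ]
}}

```text
time: 15.95
ee_pos: [0.4799, 0.2455, 0.1785]
eef_rot: [0.996, -0.094, -0.001, 0.001]
ft_force: [0.7, -0.2, -0.0]
width: 0.0196
```

```bash
python3 - <<'E'
from h import *
goto([.4826,.2459,.13],-.19);c=snap('wrist','9');crop(c,150,100,260,170,3,'w9')
E
```

```text
t 15.95 p [0.4799 0.2455 0.1785] ang -0.188 z [-0.001 -0.002 -1.   ] F [ 0.69 -0.19 -0.04] w 0.0196 q [ 0.05  0.22 -0.7   1.68  0.15  1.29 -0.86]
tool shift [ 0.0027 -0.001   0.0485]
rz 0.002
```

View pics/w9.png

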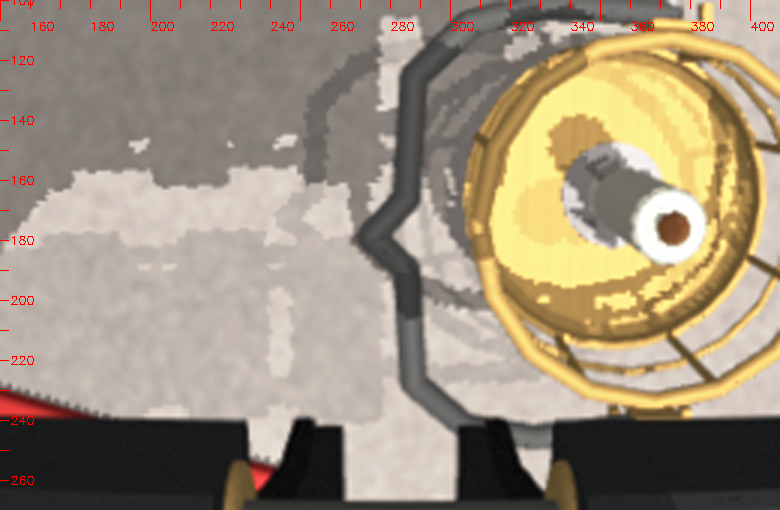

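```bash
python3 - <<'E'
from h import *
c=load('wrist9');s,R=st()
for uv in [(150+385/3,100+236/3),(150+410/3,100+300/3),(150+410/3,100+140/3)]:
    X=onz(c,uv,.099,True);print(X,R.T@(X-s['ee_pos']))
print(proj(c,s['ee_pos']+R@[0,0,-.027],True))
E
```

```text
t 16.00 p [0.4816 0.2453 0.1787] ang -0.189 z [-0.    -0.002 -1.   ] F [ 0.22 -0.1  -0.93] w 0.0202 q [ 0.05  0.22 -0.69  1.68  0.15  1.29 -0.86]
[0.48059284 0.27052037 0.099     ] [-0.00571666 -0.02471192  0.07965701]
[0.4840554  0.25121104 0.099     ] [ 0.00131909 -0.0063997   0.07968485]
[0.49238821 0.29555176 0.099     ] [ 0.0011555  -0.05151626  0.07961471]
[[286.20751642 256.51460365]]
```

Emit:
{"fn": "arm_command", "kwargs": {
  "commands": [
    [[0,0,0,0.0015,0.001,0.03,23],[0,0,0,0,0,0.04,23],[0,0,0,0,0,0.03,23],[0,0,0,0,0,0.015,23],[0,0,0,0,0,0,23]]
  ]
}}

```text
time: 16.62
ee_pos: [0.4837, 0.2444, 0.0634]
eef_rot: [0.995, -0.095, -0.001, 0.0]
ft_force: [1.0, 0.5, 0.6]
width: 0.0203
```

```bash
python3 - <<'E'
from h import *
st();c=snap('wrist','10');crop(c,180,140,200,130,4,'w10')
s=snap('scene','10');crop(s,260,230,120,110,6,'s10')
E
```

```text
t 16.62 p [0.4837 0.2444 0.0634] ang -0.190 z [-0.002 -0.    -1.   ] F [1.04 0.47 0.64] w 0.0203 q [ 0.02  0.34 -0.67  1.8   0.24  1.08 -0.92]
```

View pics/w10.png

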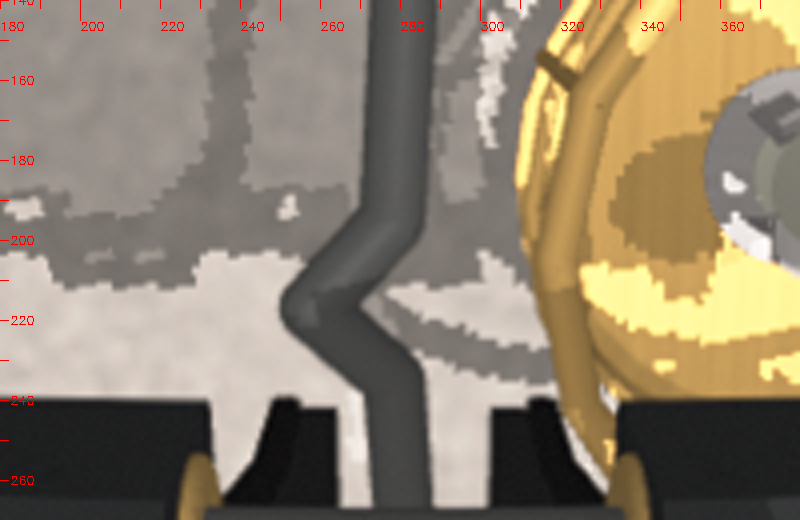

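View pics/s10.png

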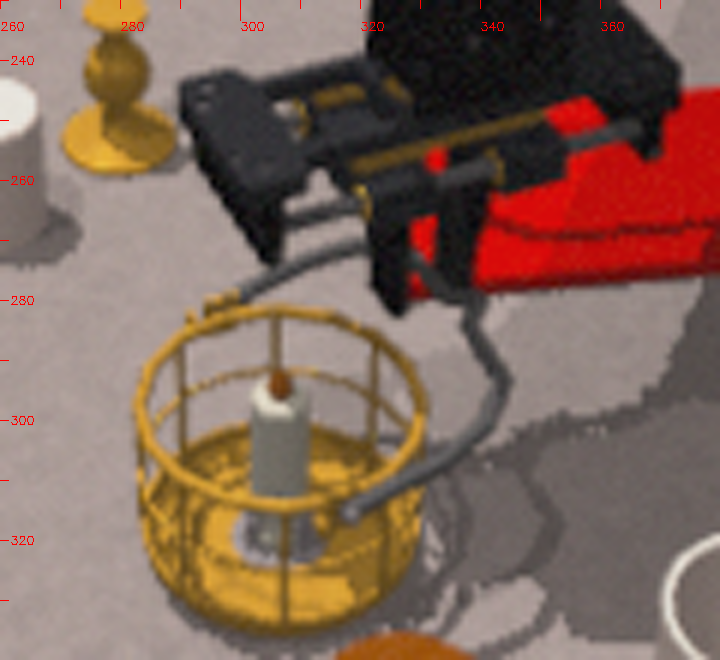

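Emit:
{"fn": "arm_command", "kwargs": {
  "commands": [
    [[0,0,0,-0.0015,0,0.002,23],[0,0,0,0,0,0,0],[0,0,0,0,0,0,0],[0,0,0,0,0,0,0],[0,0,0,0,0,0,0]]
  ],
  "newtons": 6
}}

```text
time: 17.35
ee_pos: [0.4824, 0.2449, 0.0622]
eef_rot: [0.995, -0.095, 0.0, -0.0]
ft_force: [0.4, 0.3, 0.7]
width: 0.0082
```

Emit:
{"fn": "arm_command", "kwargs": {
  "commands": [
    [[0,0,0,0.0032,0,-0.0104,0],[0,0,0,0.0045,0,-0.0098,0],[0,0,0,0.0058,0,-0.0092,0],[0,0,0,0,0,0,0]]
  ]
}}

```text
time: 17.85
ee_pos: [0.4963, 0.2424, 0.0925]
eef_rot: [0.995, -0.095, 0.0, -0.0]
ft_force: [-2.9, 0.7, 1.2]
width: 0.0077
```

```bash
python3 - <<'E'
from h import *
st();c=snap('wrist','11');crop(c,150,100,260,170,3,'w11')
s=snap('scene','11');crop(s,260,230,120,110,6,'s11')
E
```

```text
t 17.85 p [0.4963 0.2424 0.0925] ang -0.191 z [ 0.001  0.    -1.   ] F [-2.87  0.65  1.17] w 0.0077 q [ 0.03  0.33 -0.67  1.75  0.22  1.14 -0.9 ]
```

View pics/s11.png

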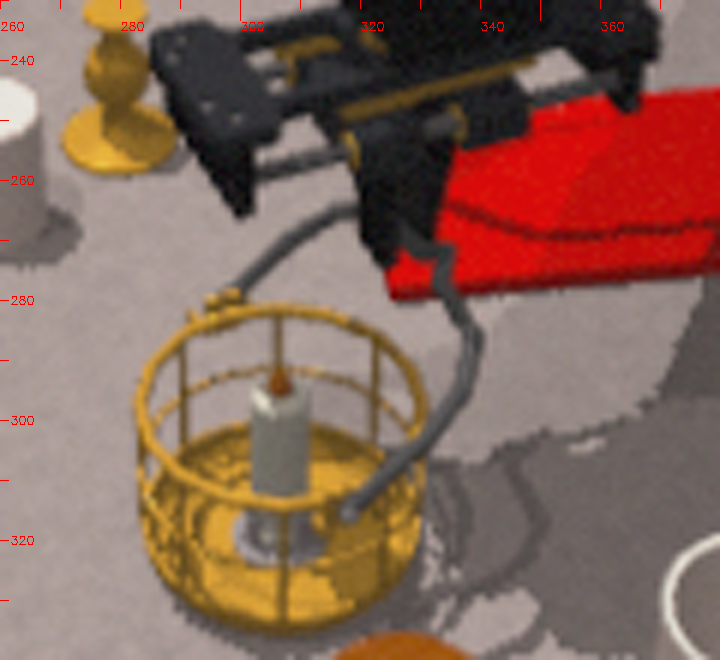

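View pics/w11.png

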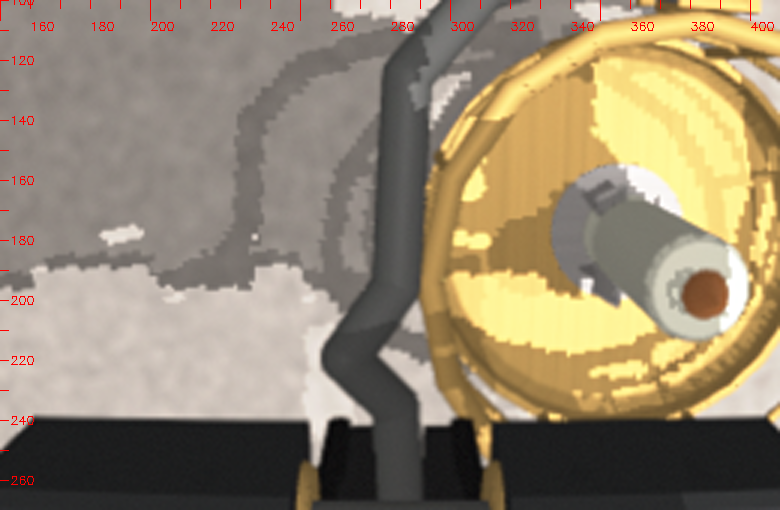

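Emit:
{"fn": "arm_command", "kwargs": {
  "commands": [
    [[0,0,0,0.007,0,-0.0083,0],[0,0,0,0.008,0,-0.0073,0],[0,0,0,0.0089,0,-0.0062,0],[0,0,0,0.0097,0,-0.0049,0],[0,0,0,0.0102,0,-0.0036,0],[0,0,0,0.0106,0,-0.0022,0],[0,0,0,0.0108,0,-0.0007,0],[0,0,0,0,0,0,0],[0,0,0,0,0,0,0]]
  ]
}}

```text
time: 19.08
ee_pos: [0.5597, 0.2298, 0.1247]
eef_rot: [0.995, -0.095, 0.0, 0.0]
ft_force: [0.6, -1.1, 0.9]
width: 0.0074
```

```bash
python3 - <<'E'
from h import *
st();c=snap('wrist','12');crop(c,150,100,260,170,3,'w12')
s=snap('scene','12');crop(s,250,200,120,140,5,'s12')
s=snap('top','12');crop(s,150,130,120,110,6,'t12')
E
```

```text
t 19.07 p [0.5597 0.2298 0.1247] ang -0.190 z [ 0. -0. -1.] F [ 0.58 -1.07  0.89] w 0.0074 q [ 0.04  0.41 -0.64  1.58  0.25  1.24 -0.83]
```

View pics/s12.png

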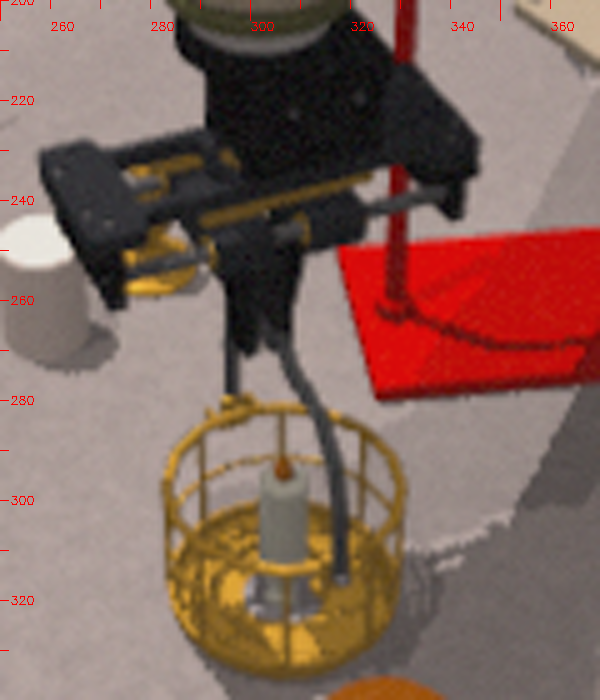

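View pics/w12.png

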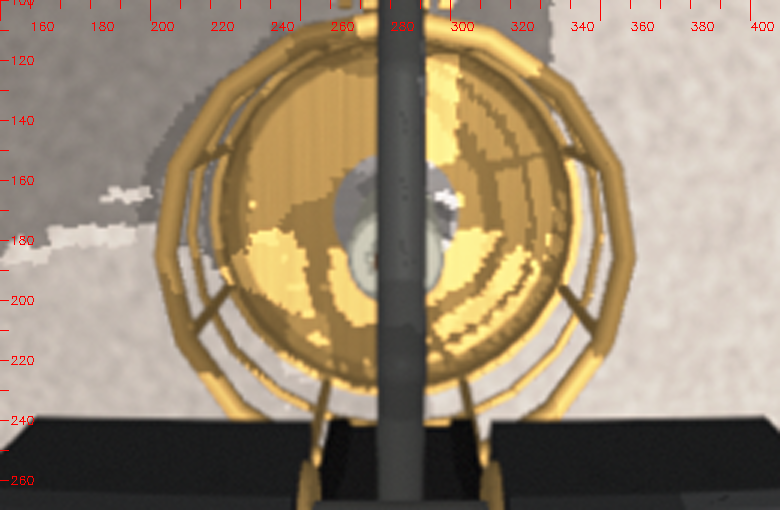

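View pics/t12.png

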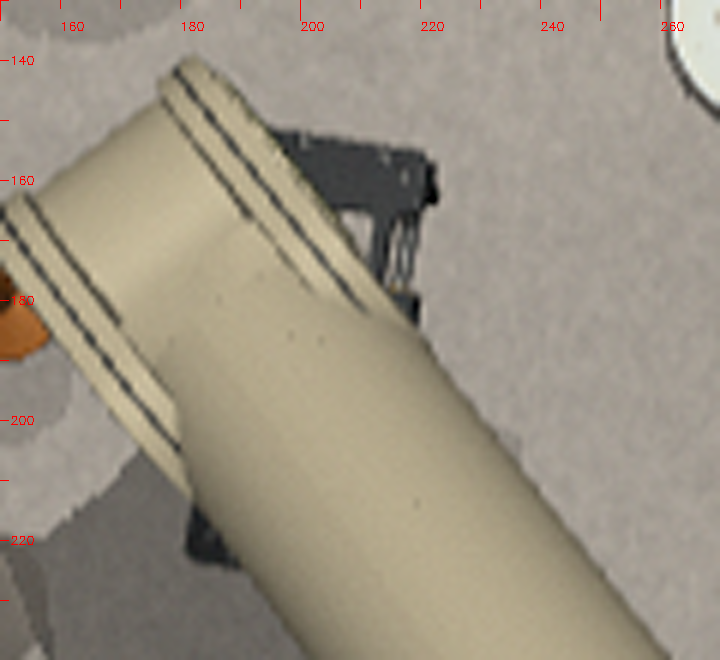

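Emit:
{"fn": "arm_command", "kwargs": {
  "commands": [
    [[0,0,0,0,0,0,22],[0,0,0,0,0,0,22],[0,0,0,0,0,0,22],[0,0,0,0,0,0.004,22],[0,0,0,0,0,0.004,22],[0,0,0,0,0,0,22]]
  ]
}}

```text
time: 19.98
ee_pos: [0.5593, 0.2299, 0.1161]
eef_rot: [0.995, -0.095, -0.0, 0.0]
ft_force: [-0.3, 0.4, 0.2]
width: 0.0191
```

```bash
python3 - <<'E'
from h import *
st();c=snap('wrist','13');crop(c,150,100,260,170,3,'w13')
s=snap('scene','13');crop(s,250,200,120,140,5,'s13')
E
```

```text
t 19.98 p [0.5593 0.2299 0.1161] ang -0.190 z [-0.001 -0.    -1.   ] F [-0.26  0.37  0.2 ] w 0.0191 q [ 0.04  0.42 -0.64  1.59  0.26  1.22 -0.84]
```

View pics/w13.png

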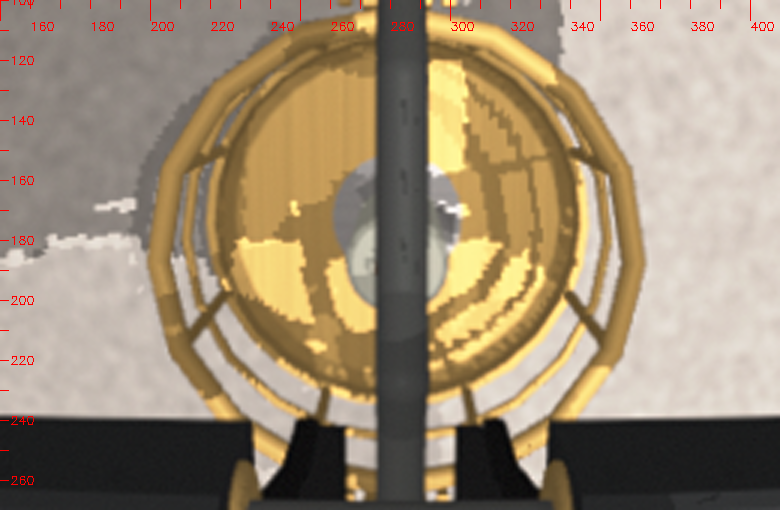

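View pics/s13.png

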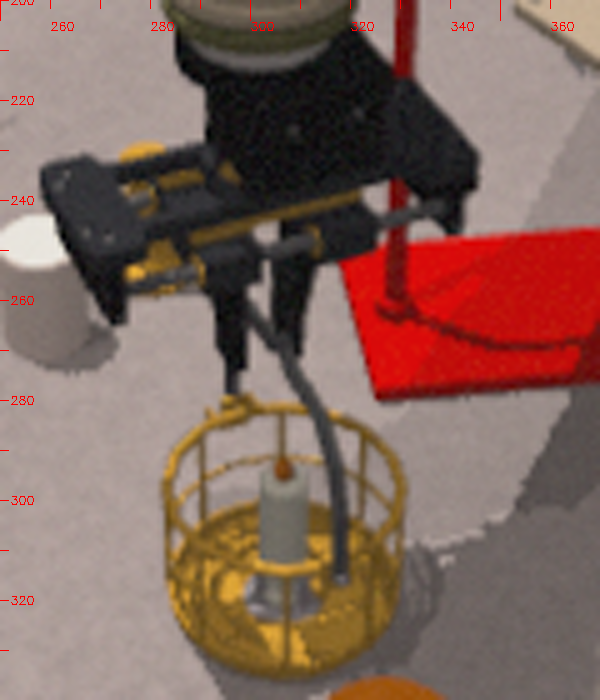

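Emit:
{"fn": "arm_command", "kwargs": {
  "commands": [
    [[0,0,0,0,0,0,0],[0,0,0,0,0,0,0],[0,0,0,0,0,0,0],[0,0,0,0,0,0,0],[0,0,0,0,0,-0.01,0],[0,0,0,0,0,-0.02,0],[0,0,0,0,0,0,0]]
  ],
  "newtons": 55
}}

```text
time: 20.95
ee_pos: [0.5608, 0.2307, 0.1492]
eef_rot: [0.995, -0.095, 0.002, -0.001]
ft_force: [0.6, 0.8, -3.6]
width: 0.0063
```

```bash
python3 - <<'E'
from h import *
st();c=snap('wrist','14');crop(c,150,100,260,170,3,'w14')
s=snap('scene','14');crop(s,250,190,120,150,5,'s14')
t=load('top0');s0=load('scene0')
print('red',[onz(t,p,.24)[:2].round(3) for p in [(243,273),(257,258),(238,285)]],onz(s0,(330,264),.012).round(3),tri((t,(257,258)),(s0,(331,199)))[0],tri((t,(232,287)),(s0,(382,187))))
E
```

```text
t 20.95 p [0.5608 0.2307 0.1492] ang -0.190 z [ 0.003  0.001 -1.   ] F [ 0.62  0.84 -3.55] w 0.0063 q [ 0.04  0.39 -0.64  1.55  0.24  1.28 -0.83]
red [array([0.34 , 0.128]), array([0.377, 0.091]), array([0.31 , 0.141])] [0.388 0.127 0.012] [0.3741262  0.09577049 0.20877452] (array([0.28892011, 0.16976393, 0.25280663]), [np.float64(0.022057403468623855), np.float64(0.02205740346862381)])
```

View pics/s14.png

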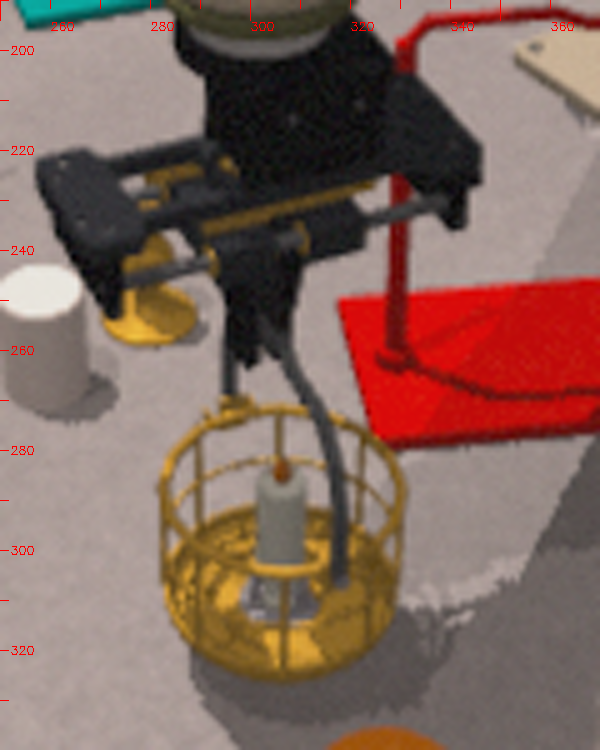

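View pics/w14.png

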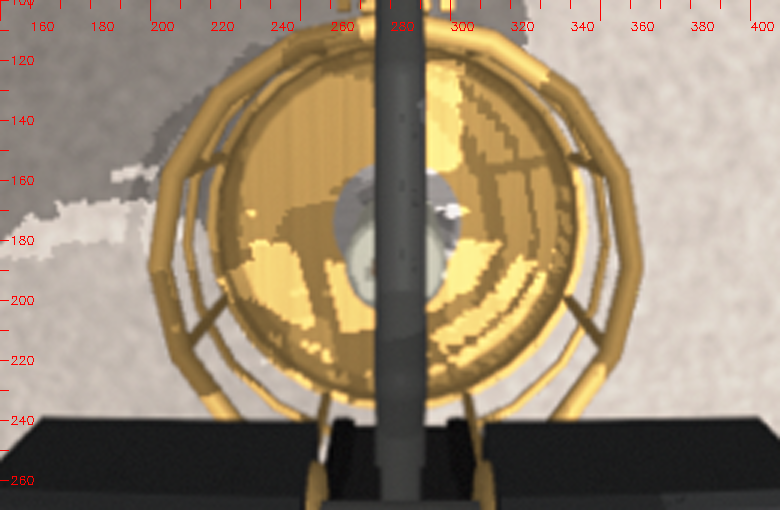

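Emit:
{"fn": "arm_command", "kwargs": {
  "commands": [
    [[0,0,0,0,0,-0.02,0],[0,0,0,0,0,-0.03,0],[0,0,0,0,0,-0.03,0],[0,0,0,0,0,-0.017,0],[0,0,0,0,0.015,0,0],[0,0,0,0,0.03,0,0],[0,0,0,-0.001,0.04,0,0],[0,0,0,-0.001,0.04,0,0],[0,0,0,-0.001,0.04,0,0],[0,0,0,-0.001,0.04,0,0],[0,0,0,-0.001,0.04,0,0],[0,0,0,-0.001,0.04,0,0],[0,0,0,-0.001,0.04,0,0],[0,0,0,-0.001,0.04,0,0],[0,0,0,0,0.03,0,0],[0,0,0,0,0.02,0,0],[0,0,0.043,0,0.01,0,0],[0,0,0.043,0,0,0,0],[0,0,0.041,0,0,0,0],[0,0,0,0,0,0,0]]
  ]
}}

```text
time: 23.55
ee_pos: [0.4711, -0.1855, 0.2432]
eef_rot: [0.987, -0.158, -0.0, -0.0]
ft_force: [0.2, 0.1, -4.4]
width: 0.0064
```

```bash
python3 - <<'E'
from h import *
goto([.472,-.186,.22],-.317);c=snap('wrist','15');crop(c,130,60,360,200,2,'w15')
s=snap('scene','15');crop(s,130,120,150,140,5,'s15')
E
```

```text
t 23.55 p [ 0.4711 -0.1855  0.2432] ang -0.318 z [-0.001  0.    -1.   ] F [ 0.17  0.14 -4.37] w 0.0064 q [ 0.63  0.07 -0.36  1.68  0.02  1.4  -0.05]
tool shift [0.001  0.0002 0.0232]
rz -0.001
```

View pics/wrist15.png

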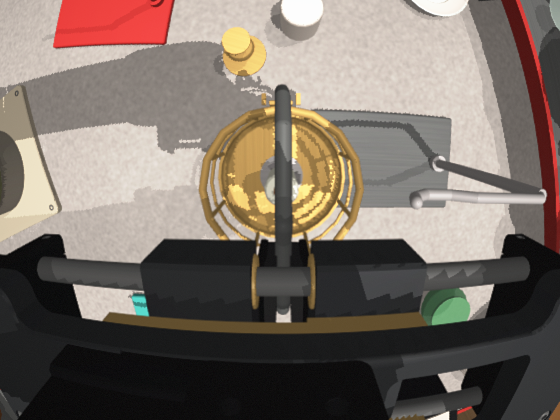

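View pics/s15.png

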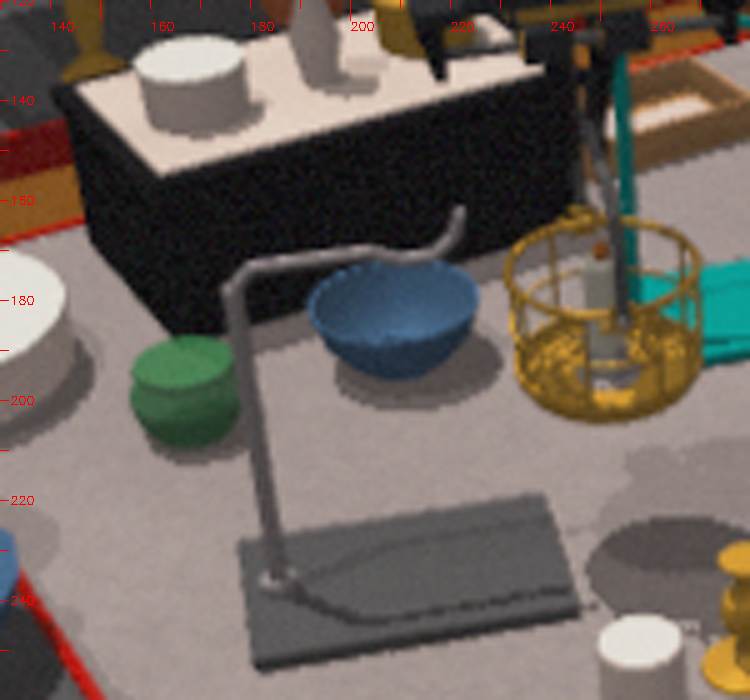

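```bash
python3 - <<'E'
from h import *
c=load('wrist15');crop(c,400,150,150,70,5,'w15b');crop(c,240,70,90,190,4,'w15c')
E
```

```text
(no output)
```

View pics/w15b.png

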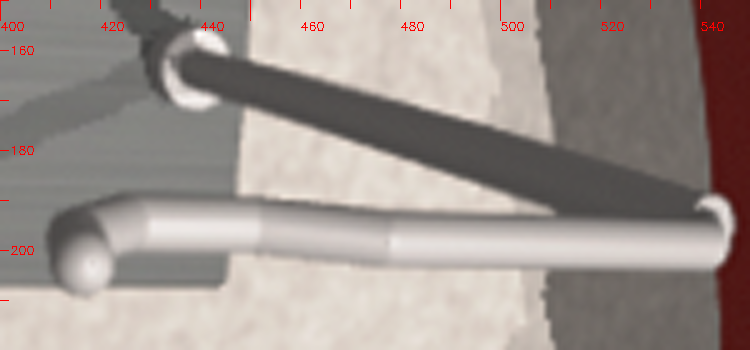

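View pics/w15c.png

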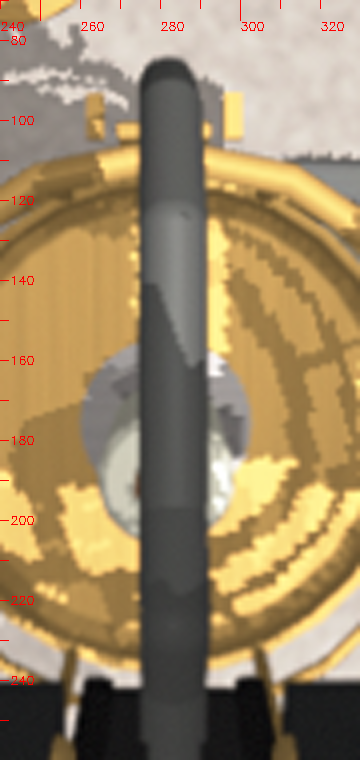

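```bash
python3 - <<'E'
from h import *
c=load('wrist15');s,R=st()
for n,uv,z in [('tip',(416.6,202.4),.255),('hollow',(440.1,195.4),.232),('armend',(537,197.8),.24),('arm1',(480,197.5),.24),('post',(437.5,163),.014)]:
    X=onz(c,uv,z,True);print(n,X.round(4),(R.T@(X-s['ee_pos'])).round(4))
E
```

```text
t 23.65 p [ 0.4713 -0.1856  0.2434] ang -0.316 z [-0.  0. -1.] F [ 0.34 -0.29 -4.17] w 0.0063 q [ 0.63  0.07 -0.36  1.68  0.02  1.4  -0.05]
tip [ 0.555  -0.1851  0.255 ] [ 0.0794 -0.0265 -0.0116]
hollow [ 0.5814 -0.1942  0.232 ] [ 0.1074 -0.0261  0.0114]
armend [ 0.665  -0.2201  0.24  ] [ 0.1948 -0.0275  0.0033]
arm1 [ 0.6091 -0.2025  0.24  ] [ 0.1362 -0.0268  0.0033]
post [ 0.6838 -0.2281  0.014 ] [ 0.2153 -0.0258  0.2293]
```

Emit:
{"fn": "arm_command", "kwargs": {
  "commands": [
    [[0,0,0,0,0,0.012,0],[0,0,0,0,0,0.01,0],[0,0,0,0.008,0,0,0],[0,0,0,0.016,0,0,0],[0,0,0,0.02,0,0,0],[0,0,0,0.02,0,0,0],[0,0,0,0.02,0,0,0],[0,0,0,0.015,0,0,0],[0,0,0,0.008,0,0,0],[0,0,0,0,0,0,0]]
  ]
}}

```text
time: 24.9
ee_pos: [0.5735, -0.2192, 0.2215]
eef_rot: [0.987, -0.158, -0.0, -0.0]
ft_force: [0.2, -0.1, -4.6]
width: 0.0064
```

```bash
python3 - <<'E'
from h import *
s,R=st();c=snap('wrist','16');crop(c,200,90,200,180,4,'w16')
sc=snap('scene','16');crop(sc,150,110,120,150,5,'s16')
print((R.T@(np.array([.5814,-.1942,.23])-s['ee_pos'])).round(4))
E
```

```text
t 24.90 p [ 0.5735 -0.2192  0.2215] ang -0.317 z [-0.  0. -1.] F [ 0.19 -0.12 -4.63] w 0.0064 q [ 0.57  0.32 -0.35  1.44  0.11  1.41 -0.1 ]
[-0.0003 -0.0262 -0.0085]
```

View pics/w16.png

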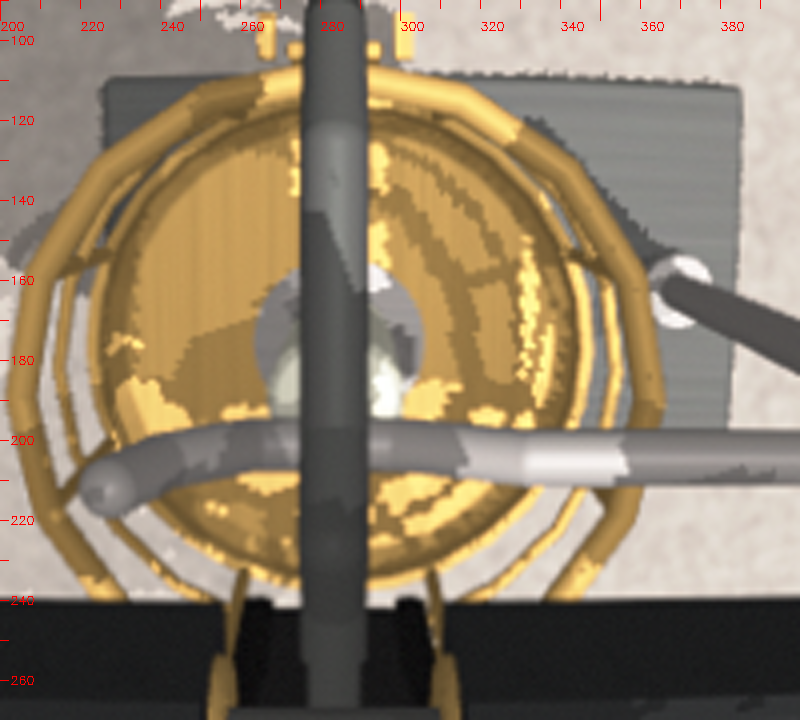

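View pics/s16.png

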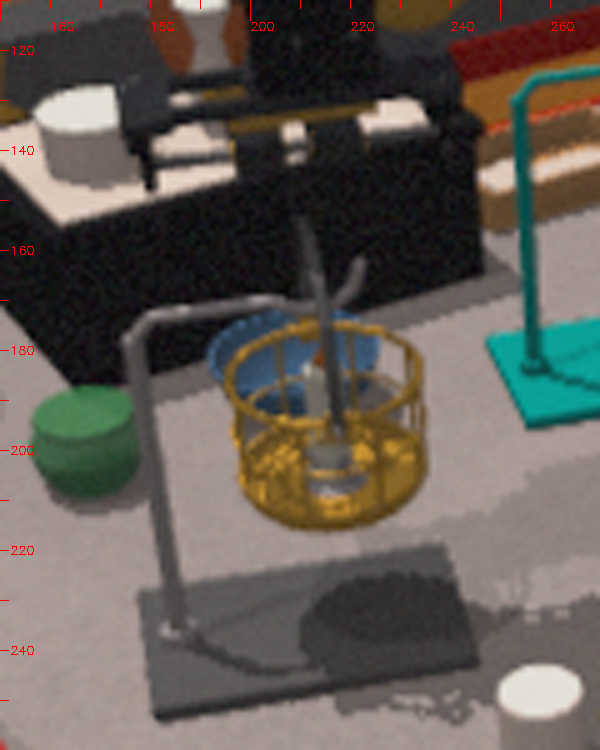

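Emit:
{"fn": "arm_command", "kwargs": {
  "commands": [
    [[0,0,0,0,0,0.01,0],[0,0,0,0,0,0.01,0],[0,0,0,0,0,0.008,0],[0,0,0,0,0,0.005,0],[0,0,0,0,0,0.003,0],[0,0,0,0,0,0,0]]
  ]
}}

```text
time: 25.75
ee_pos: [0.5736, -0.2189, 0.1861]
eef_rot: [0.988, -0.158, 0.0, -0.0]
ft_force: [-0.2, 1.6, -1.4]
width: 0.0063
```

```bash
python3 - <<'E'
from h import *
s,R=st();c=snap('wrist','17');crop(c,200,90,200,180,4,'w17')
sc=snap('scene','17');crop(sc,170,120,90,100,7,'s17')
E
```

```text
t 25.75 p [ 0.5736 -0.2189  0.1861] ang -0.317 z [ 0.001  0.    -1.   ] F [-0.24  1.61 -1.42] w 0.0063 q [ 0.57  0.33 -0.35  1.49  0.12  1.34 -0.11]
```

View pics/w17.png

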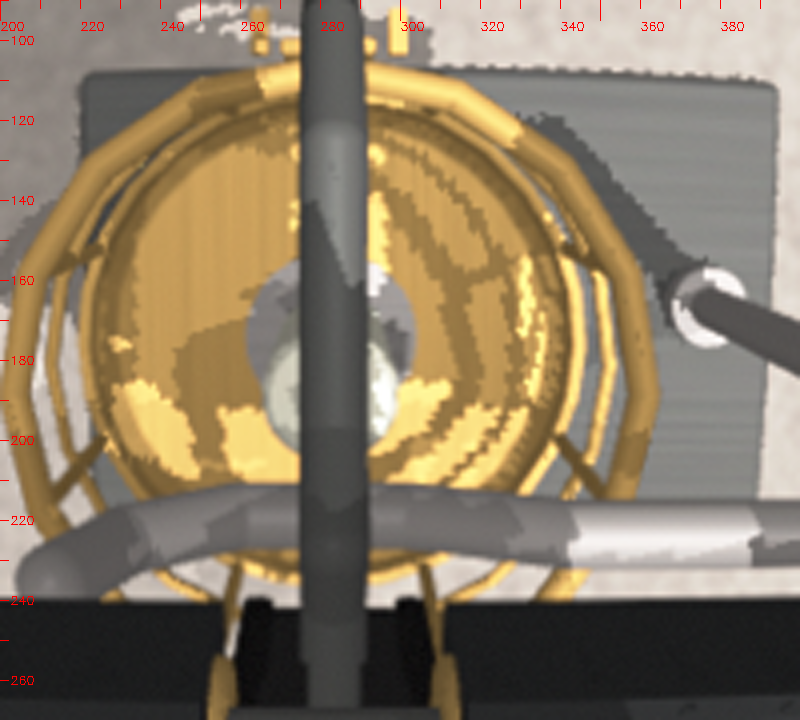

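View pics/s17.png

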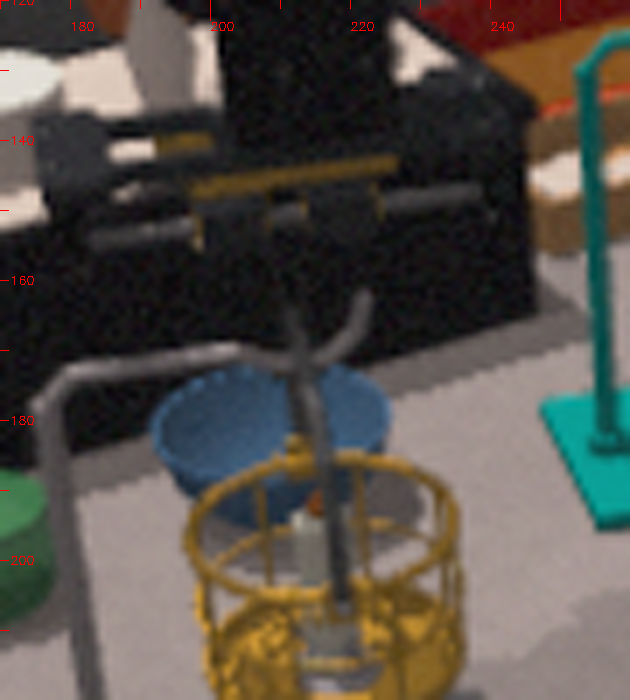

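Emit:
{"fn": "arm_command", "kwargs": {
  "commands": [
    [[0,0,0,0,-0.0015,0,0],[0,0,0,0,0,0,0]]
  ]
}}

```text
time: 26.1
ee_pos: [0.5736, -0.2186, 0.186]
eef_rot: [0.987, -0.158, 0.0, 0.001]
ft_force: [-1.2, -2.0, -1.5]
width: 0.0061
```

Emit:
{"fn": "arm_command", "kwargs": {
  "commands": [
    [[0,0,0,0,0,0.002,0],[0,0,0,0,0,0,0]]
  ]
}}

```text
time: 26.35
ee_pos: [0.5739, -0.2185, 0.1848]
eef_rot: [0.987, -0.158, 0.001, 0.0]
ft_force: [-3.4, -2.2, 5.3]
width: 0.0064
```

Emit:
{"fn": "arm_command", "kwargs": {
  "commands": [
    [[0,0,0,0,0.0005,-0.001,0],[0,0,0,0,0,0,0]]
  ]
}}

```text
time: 26.6
ee_pos: [0.5738, -0.2185, 0.1852]
eef_rot: [0.987, -0.158, 0.0, 0.0]
ft_force: [-0.9, -2.1, 3.2]
width: 0.0064
```

```bash
python3 - <<'E'
from h import *
s,R=st();c=snap('wrist','18');crop(c,200,90,200,180,4,'w18')
sc=snap('scene','18');crop(sc,170,120,90,120,6,'s18')
st()
E
```

```text
t 26.60 p [ 0.5738 -0.2185  0.1852] ang -0.317 z [ 0.001 -0.001 -1.   ] F [-0.9  -2.14  3.24] w 0.0064 q [ 0.57  0.34 -0.35  1.49  0.12  1.33 -0.11]
t 26.70 p [ 0.5738 -0.2185  0.1851] ang -0.317 z [ 0.001 -0.001 -1.   ] F [-0.93 -1.72  4.85] w 0.0061 q [ 0.57  0.34 -0.35  1.49  0.12  1.33 -0.11]
```

View pics/s18.png

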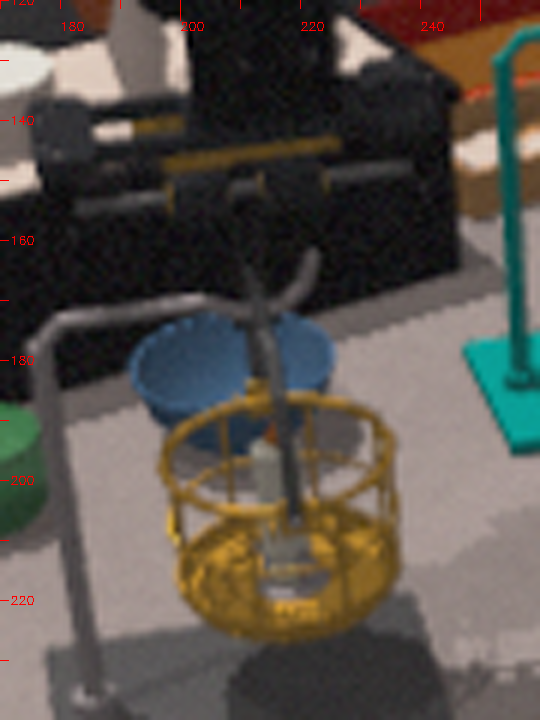

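View pics/w18.png

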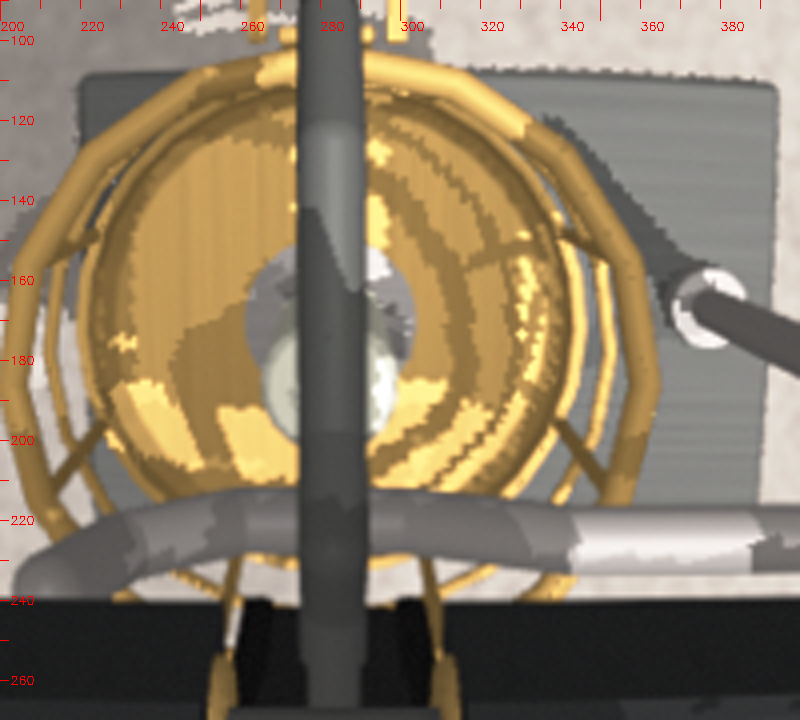

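Emit:
{"fn": "arm_command", "kwargs": {
  "commands": [
    [[0,0,0,0,0.0005,-0.0012,0],[0,0,0,0,0,0,0]]
  ]
}}

```text
time: 26.95
ee_pos: [0.5735, -0.2185, 0.1857]
eef_rot: [0.987, -0.158, 0.0, -0.0]
ft_force: [0.5, -1.4, -0.5]
width: 0.0062
```

Load is shared with the hook now; release gently.

Emit:
{"fn": "arm_command", "kwargs": {
  "commands": [
    [[0,0,0,0,0,0,10],[0,0,0,0,0,0,15],[0,0,0,0,0,0,25],[0,0,0,0,0,0,25],[0,0,0,0,0,0,25],[0,0,0,0,0,0,25]]
  ],
  "newtons": 10
}}

```text
time: 27.7
ee_pos: [0.5734, -0.2187, 0.186]
eef_rot: [0.987, -0.158, 0.0, 0.0]
ft_force: [-0.0, -0.2, -0.1]
width: 0.0215
```

```bash
python3 - <<'E'
from h import *
s,R=st();c=snap('wrist','19');crop(c,200,90,200,180,4,'w19')
sc=snap('scene','19');crop(sc,170,120,90,120,6,'s19')
st()
E
```

```text
t 27.70 p [ 0.5734 -0.2187  0.186 ] ang -0.317 z [ 0. -0. -1.] F [-0.04 -0.2  -0.08] w 0.0215 q [ 0.57  0.33 -0.35  1.49  0.12  1.34 -0.11]
t 27.80 p [ 0.5734 -0.2187  0.186 ] ang -0.317 z [ 0. -0. -1.] F [-0.02  0.7   0.27] w 0.0218 q [ 0.57  0.33 -0.35  1.49  0.12  1.34 -0.11]
```

View pics/s19.png

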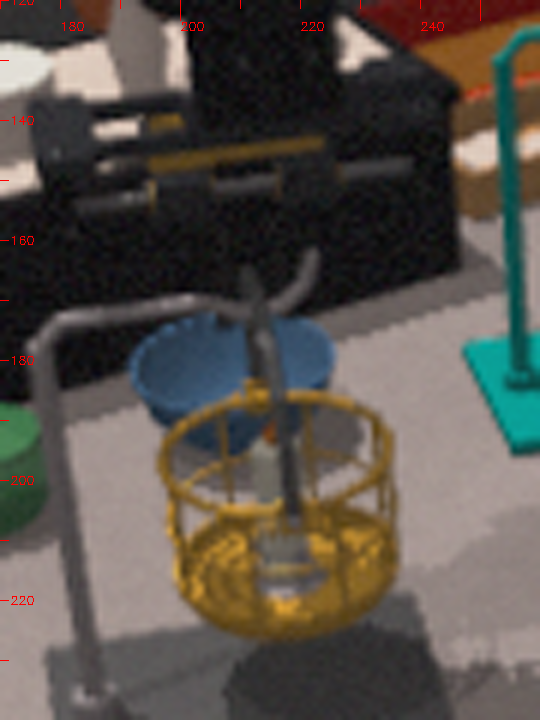

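View pics/w19.png

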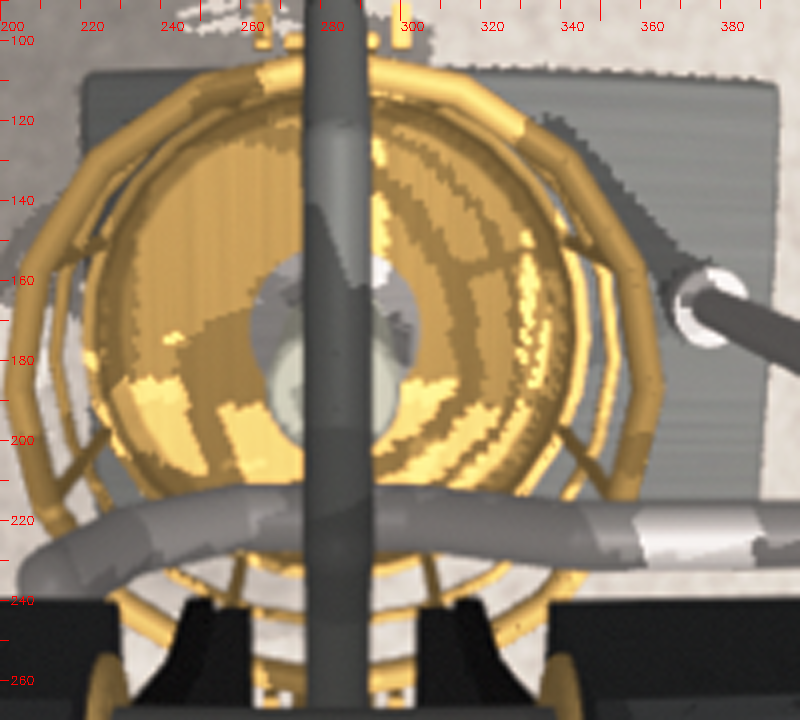

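Emit:
{"fn": "arm_command", "kwargs": {
  "commands": [
    [[0,0,0,0.001,0,0,30],[0,0,0,0,0,0,30],[0,0,0,0,0,-0.01,30],[0,0,0,0,0,-0.02,30],[0,0,0,0,0,-0.03,30],[0,0,0,0,0,-0.05,30],[0,0,0,0,0,-0.05,30],[0,0,0,-0.02,0,0,30],[0,0,0,-0.05,0,0,30],[0,0,0,-0.05,0,0,30],[0,0,0,-0.04,0,0,30],[0,0,0,0,0,0,30]]
  ]
}}

```text
time: 29.3
ee_pos: [0.4208, -0.1687, 0.3478]
eef_rot: [0.987, -0.158, 0.001, 0.001]
ft_force: [0.3, 0.1, 0.4]
width: 0.0262
```

```bash
python3 - <<'E'
from h import *
s,R=st();c=snap('wrist','20')
sc=snap('scene','20');crop(sc,160,120,100,120,6,'s20');t=snap('top','20');crop(t,300,110,120,120,5,'t20')
st()
E
```

```text
t 29.30 p [ 0.4208 -0.1687  0.3478] ang -0.318 z [ 0.002 -0.002 -1.   ] F [0.29 0.07 0.38] w 0.0262 q [ 0.65 -0.07 -0.35  1.6  -0.02  1.61 -0.01]
t 29.45 p [ 0.4228 -0.1693  0.3464] ang -0.317 z [ 0.001 -0.    -1.   ] F [-0.4   0.02 -0.4 ] w 0.0259 q [ 0.65 -0.07 -0.35  1.59 -0.02  1.61 -0.01]
```

View pics/s20.png

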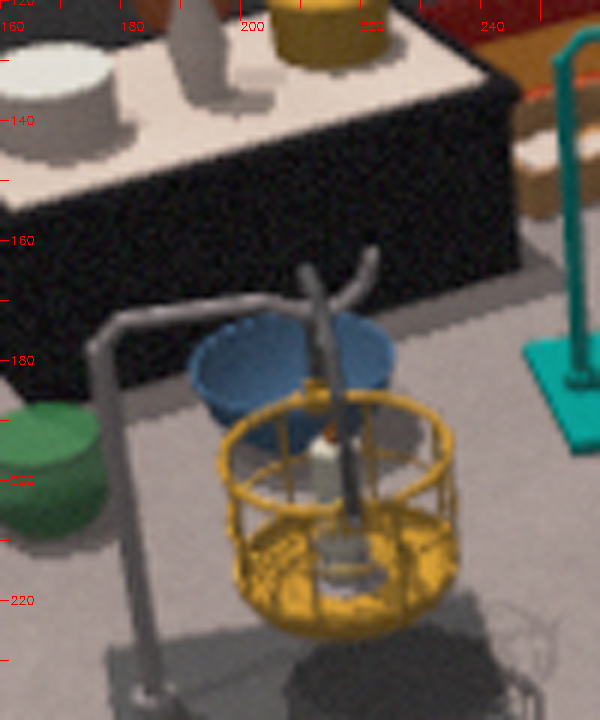

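View pics/wrist20.png

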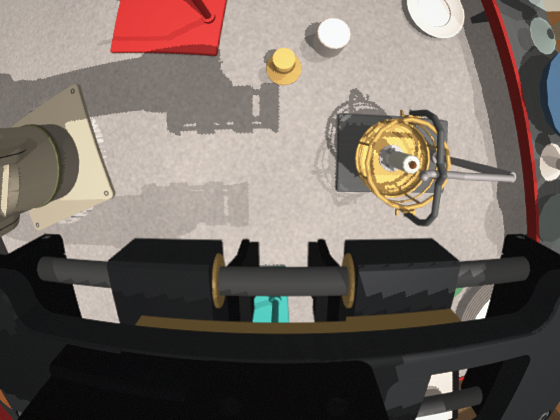

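View pics/t20.png

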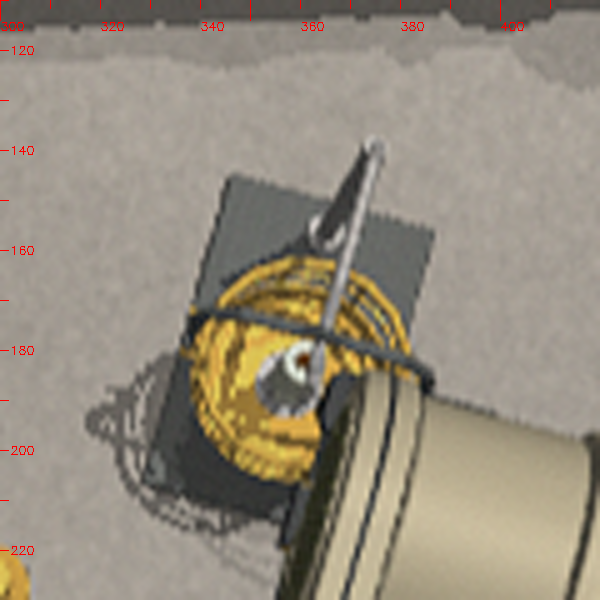

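Emit:
{"fn": "arm_command", "kwargs": {
  "commands": [
    [[0,0,0,-0.03,0,-0.03,30],[0,0,0,-0.03,0,0,30],[0,0,0,0,0,0,30],[0,0,0,0,0,0,30],[0,0,0,0,0,0,30],[0,0,0,0,0,0,30],[0,0,0,0,0,0,30],[0,0,0,0,0,0,30]]
  ]
}}

```text
time: 30.45
ee_pos: [0.3653, -0.1505, 0.3759]
eef_rot: [0.987, -0.158, -0.0, 0.0]
ft_force: [-0.9, 0.3, 0.6]
width: 0.0257
```

```bash
cat > ov.py <<'E'
from h import *
import sys
def over(c,fish,box,k,name,H=(.5814,-.1942),und=.066,yaw=-.317,pitch=0.,roll=0.):
    x,y,w,h=box
    im=cv2.resize(c['frame'][y:y+h,x:x+w,::-1],None,fx=k,fy=k,interpolation=cv2.INTER_CUBIC)
    th=np.linspace(0,2*np.pi,200)
    M=(Ro.from_euler('z',yaw)*Ro.from_euler('yx',[pitch,roll])).as_matrix()
    def put(P,col):
        P=(P-[0,0,.172])@M.T+[H[0],H[1],und+.172]
        q=(proj(c,P,fish)-[x,y]+.5)*k
        cv2.polylines(im,[np.int32(q)],False,col,1)
    put(np.c_[.057*np.cos(th),.057*np.sin(th),0*th+.08],(0,0,255))
    put(np.c_[.06*np.cos(th),.06*np.sin(th),0*th],(255,0,0))
    put(np.c_[0*th[:2],0*th[:2],np.array([0,.172])],(0,255,0))
    put(np.array([[0,-.064,.08],[0,-.064,.13],[0,-.05,.161],[0,-.01,.162],[0,0,.172],[0,.01,.162],[0,.05,.161],[0,.064,.13],[0,.064,.08]]),(255,0,255))
    cv2.imwrite(f'pics/{name}.png',im)
E
python3 - <<'E'
from ov import *
sc=snap('scene','21');w=snap('wrist','21');t=snap('top','21')
over(sc,False,(170,140,90,100),7,'o_s')
over(w,True,(340,60,180,180),4,'o_w')
over(t,False,(310,120,90,100),6,'o_t')
d=np.abs(load('scene20')['frame'].astype(int)-sc['frame'])[150:240,190:250].mean();print('diff',d)
E
```

```text
diff 2.775246913580247
```

View pics/o_s.png

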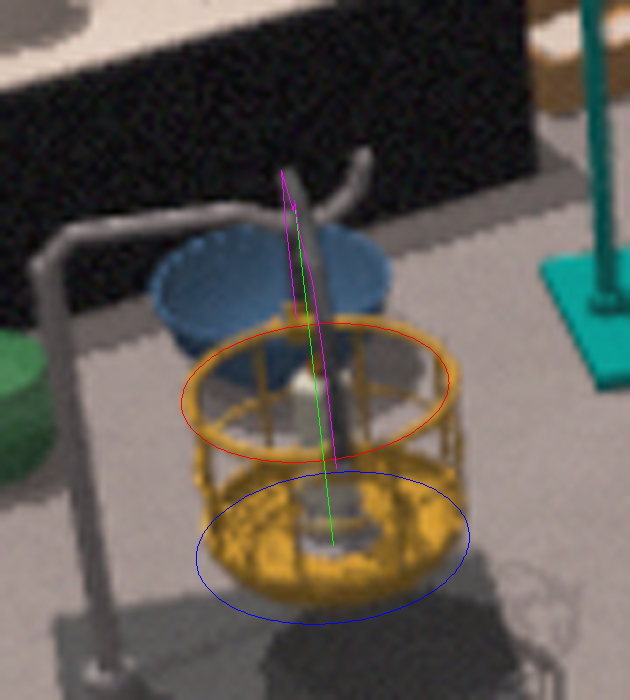

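View pics/o_w.png

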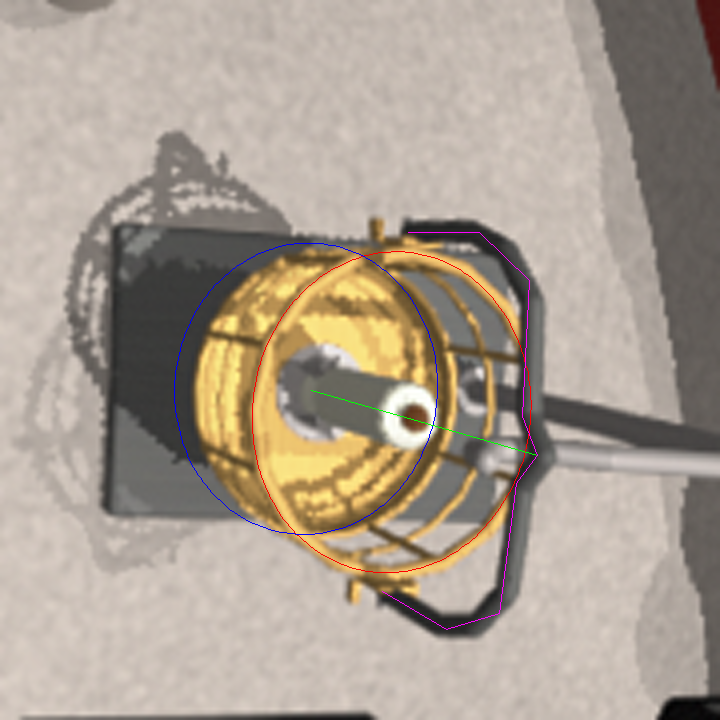

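View pics/o_t.png

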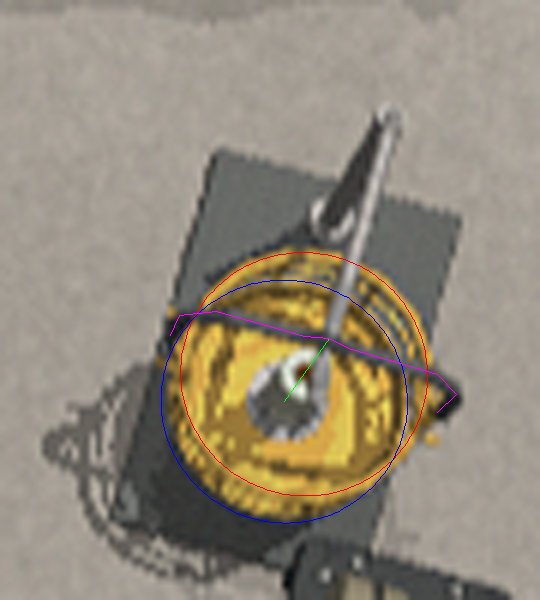

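```bash
python3 - <<'E'
from ov import *
w=load('wrist21');t=load('top21');s=load('scene21')
crop(w,395,120,90,90,8,'w21c');crop(t,325,155,60,60,12,'t21c');crop(s,190,150,50,80,8,'s21c')
a=onz(w,(420.5,158.2),.072,True);b=onz(w,(441.6,163.3),.152,True);k=onz(w,(475.2,173.7),.238,True);print(a,b,k)
E
```

```text
[ 0.5839192  -0.19611331  0.072     ] [ 0.58217944 -0.19385273  0.152     ] [ 0.58323192 -0.1951533   0.238     ]
```

View pics/w21c.png

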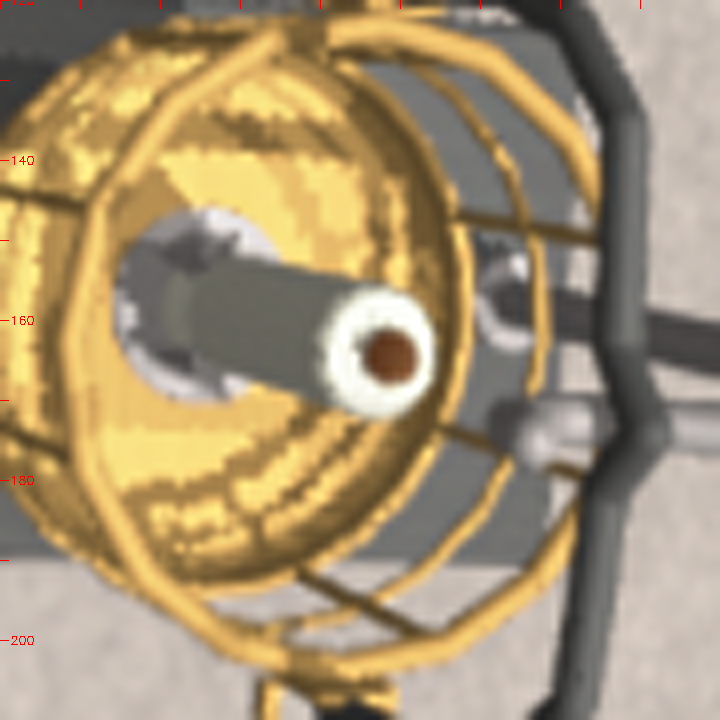

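View pics/t21c.png

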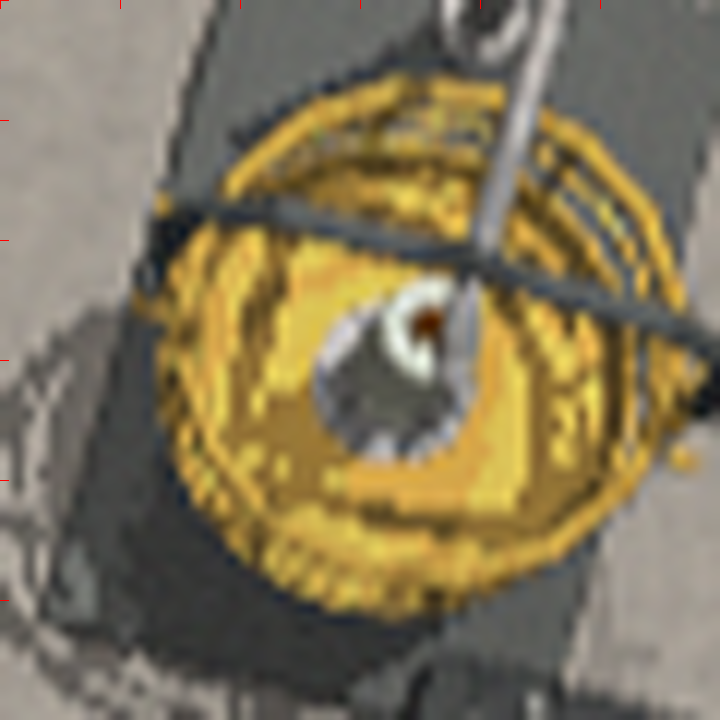

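View pics/s21c.png

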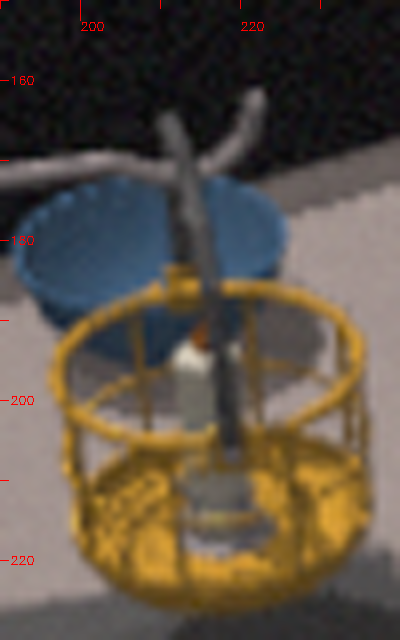

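Emit:
{"fn": "arm_command", "kwargs": {
  "commands": [
    [[0,0,0,0,0,0,30],[0,0,0,0,0,0,30],[0,0,0,0,0,0,30],[0,0,0,0,0,0,30],[0,0,0,0,0,0,30],[0,0,0,0,0,0,30]]
  ]
}}

```text
time: 31.35
ee_pos: [0.3653, -0.1505, 0.376]
eef_rot: [0.987, -0.158, 0.0, 0.0]
ft_force: [0.0, -0.2, -0.5]
width: 0.0262
```

```bash
python3 - <<'E'
from h import *
a=load('scene21')['frame'].astype(int);c=snap('scene','22');b=c['frame'].astype(int);d=np.abs(a-b).mean(2)
print('lantern',d[150:240,190:240].mean(),d[150:240,190:240].max(),'static bg',d[300:400,60:160].mean(),d[300:400,60:160].max())
print(cv2.phaseCorrelate(a[175:228,192:238].mean(2),b[175:228,192:238].mean(2)))
E
```

```text
lantern 2.91162962962963 17.666666666666668 static bg 1.9141666666666663 13.333333333333334
((0.051550708974396287, -0.012184012283753987), 0.9903128508610417)
```

View pics/scene22.png

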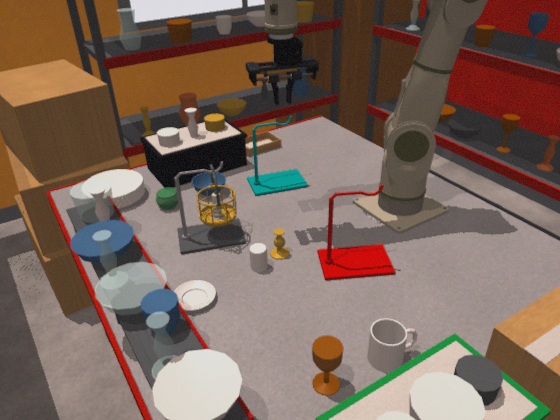

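The lantern hangs on the grey stand at (217,205) and is nearly still, and the other goods are where they were. I'll let it settle another second, then hand in.

Emit:
{"fn": "arm_command", "kwargs": {
  "commands": [
    [[0,0,0,0,0,0,30],[0,0,0,0,0,0,30],[0,0,0,0,0,0,30],[0,0,0,0,0,0,30],[0,0,0,0,0,0,30],[0,0,0,0,0,0,30],[0,0,0,0,0,0,30],[0,0,0,0,0,0,30],[0,0,0,0,0,0,30],[0,0,0,0,0,0,30],[0,0,0,0,0,0,30],[0,0,0,0,0,0,30],[0,0,0,0,0,0,30],[0,0,0,0,0,0,30],[0,0,0,0,0,0,30],[0,0,0,0,0,0,30]]
  ]
}}

```text
time: 33.4
ee_pos: [0.3653, -0.1505, 0.376]
eef_rot: [0.987, -0.158, 0.0, 0.0]
ft_force: [0.5, -0.3, -0.2]
width: 0.0265
```

```bash
python3 - <<'E'
from h import *
from bench import close_job
f=lambda c:c['frame'][175:228,192:238].astype(float).mean(2)
a=snap('scene','23');b=snap('scene','24')
print(cv2.phaseCorrelate(f(load('scene22')),f(a)),cv2.phaseCorrelate(f(a),f(b)))
print(close_job())
E
```

```text
((-0.015003534641692795, 0.008503440303769594), 0.9867220780981405) ((-0.010660556495835749, 0.03618837466629543), 0.9919517086460922)
the job is handed in; nothing more can be done
None
```

The job is done and handed in at about 33.5 s. The candle is pressed home, the handle is upright, and the lantern hangs on the grey stand's hook.

- **Candle:** I pressed it down until the push force rose to about 16 N at the height expected for the cup floor, then let go. In the scene picture its top sat at the home height, to about a pixel.
- **Handle:** I pinched the bar lightly and swung it upright while the lantern stood on the table. I let go, checked it stayed upright, then gripped it again and carried the lantern by it.
- **Last checks:** The kink sits on the level part of the hook's hollow. The lantern leans at most about 0.03 rad by my reading. Picture-to-picture drift was under 0.05 px, the robot is clear, and the other goods show no sign of having moved.

**What failed or disagreed:**
- **First candle grip:** it slipped off. The stated 8 mm `tips_ahead` did not match the pictures, which showed the fingertips about 27 mm behind the TCP. I used the measured value from then on.
- **Scene camera:** it read about 5 to 10 mm off from the other two cameras in places, so I relied on the wrist and top cameras.

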